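# Add a clean instrument cassette to the pile under the ratchet hold-down

### The job

Add the clean instrument cassette from the draining stand to the pile in the stacking bay. First press the pawl's thumb plate and keep it down until the sprung hold-down has swung fully back; leave it open, the rest of the load is still to come. Nobody has measured the pile, so lower the cassette gently until you feel it meet the top one and only then let go, leaving it flat and square on the pile, neither dropped nor rammed, and the other things on the bench where they are.

Things in the scene. Friction and masses are not known exactly. Their poses are not given: they have to be found in the camera images.
- bay: Stacking bay bolted to the bench: base plate 290 x 168 mm, a well with a skirt 36 mm high, the pile in it, and a hinged hold-down over it. Origin on the bench under the centre of the pile; x runs from the open front to the hinge at the back and points roughly to the robot's right, y (away from the robot) and z up make the frame. The pawl, its ear and the ratchet wheel are on the far side, at bay y = +67 to +101 mm, x = +20 to +165 mm, up to 160 mm high.
- pile_place (a point): Where the pile stands: same point and axes as the bay's origin, on the bench surface. The pile is steel cassettes 180 x 58 mm, long side along x. Exactly as wide as the cassette to be added, so fingertips reaching below that one would land on the pile instead: hold it high on its sides. How much of the pile shows above the skirt differs : its flat top lies anywhere from 55 to 82 mm above the bench.
- holddown_hinge (a point): Hinge pin of the hold-down at the back of the bay (bay x = +125, y = 0, z = 105 mm; axes as the bay's). From it a steel beam 28 mm wide and 205 mm long reaches over the middle of the pile to a 60 mm wide rubber bar at its free end; a sprung rubber foot under it presses on the pile. Fully back, that end stands 290 mm above the bench. Two uprights 131 mm high carry the pin.
- holddown (a joint): Angle of the hold-down in rad: 0 clamped level, 1.0 fully back. Fully back it still slopes over the pile, 57 degrees up towards the front, its foot down to 133 mm above the bench at bay x = +30 to +50 mm: bring the cassette in level from the open front, its top below that, the gripper leaning 30 to 45 degrees back to the front; an upright gripper would strike the beam. It ratchets shut if pushed down.
- pawl_pad (a point): Centre of the top of the ribbed thumb plate (30 x 26 mm, long side along the bay's x) on the pawl's tail, 155 mm above the bench, on the bay's far side. Axes as the bay's. Pressed straight down with about 10 N it travels 11 mm to its stop; from 5 mm the pawl is clear and the hold-down swings up in about 1.5 s. Let go too soon and the pawl catches it part-way.
- cassette_mid (a point): Centre (half-way up) of the clean cassette to move: perforated steel box 180 x 58 x 30 mm (x along its length, y across, z up), 0.2 to 0.45 kg, the same both ways round. It lies level across two 6 mm bars (110 mm apart, at x = -55 and +55 mm, 100 mm wide in y) of the draining stand, its underside 44 mm above the bench, over a 12 mm high drip tray.
- vial_mid (a point): small amber glass jar with a white lid, 36 mm across, 62 mm tall, standing on the bench; point at its centre; a bystander
- short_cassette_mid (a point): short perforated steel cassette, 110 x 58 x 30 mm, lying flat on the bench; point at its centre; a bystander, not the one to move
- tape: roll of paper tape lying flat, 70 mm across, 25 mm high, hole 40 mm; origin at the centre of its underside; a bystander
- gallipot: small steel bowl, 80 mm across, 45 mm high; origin at the centre of its underside; a bystander
- antiseptic: amber bottle, 60 mm across, 125 mm tall, origin at the centre of its underside; a bystander
- spray: white bottle, 52 mm across, 115 mm tall, origin at the centre of its underside; a bystander
- forceps: steel clamp forceps lying flat, 165 mm long, 8 mm high; origin at their middle on the bench; a bystander
Things that resemble listed ones, but are neither listed nor needed, are in the scene too. Leave any brown or orange look-alike of the part that bears cassette_mid alone.

How it is judged:
By the outcome, as a careful person would: the job done as asked, in the order asked, and still so for the second after the job is handed in, with the robot touching nothing.
It also fails if it takes over 61 s, if anything falls off the work surface, if the arm or the gripper's body presses on something with over 40 N, if the wrist force passes 120 N, or if a joint passes its speed limit or range.

### The arm

A 7-joint arm with a two-finger parallel gripper is mounted at the origin on the work surface. World frame = base frame: x ahead of the robot, y to its left, z up, the work surface at z = 0. Lengths are in m, angles in rad, forces in N, time in s.
With the tool pointing down it reaches from about 0.425 to 0.925 m from the base axis. Payload 6.8 kg.
Tool frame: the origin (TCP) lies at the very end of the fingers, on their centre line; the grasp point (between the pads) lies 19 mm behind it; x points along the fingers, y is the direction in which the jaws open and shut, and the axes are right-handed (so a half turn about x gives the same grasp; the last joint's range is limited). The gripper opens to 88 mm and grips with 3 to 60 N. Pads are 20 mm wide; open, the fingers measure 115 mm over their backs; the gripper's body (75 mm by 178 mm) begins 61 mm behind the grasp point.
Start: joints at [1.121, 0.477, 0.022, 1.555, -0.011, 1.109, -0.083], TCP at [0.226, -0.636, 0.189] pointing down, gripper open.
Joint ranges: [-2.96, 2.96], [-0.34, 2.1], [-1.41, 1.46], [0.24, 2.44], [-1.37, 4.51], [0.17, 1.92], [-2.96, 2.96]. Speed limits (rad/s): [2.39, 2.39, 3.14, 3.14, 3.14, 3.14, 3.14].

### API

Orientations are given as a unit quaternion [x, y, z, w].
In Python, from bench import r gives the robot as it stands.
- The arm moves only by the tool move_arm, never from a script. Its argument "commands" is a list of rows, each an object with "xyz": the shift along the tool's x, y, z in mm, a list of three; "rotation": the turn, a rotation vector about the tool's x, y, z in degrees, a list of three; "fingers": the opening, from 0 (shut) to 1 (fully open). A call has 1 to 8 rows; each row shifts and turns the pose as measured when the row begins, along the tool's axes as they then stand; what a row does not reach is not made up. A row lasts 1/12 s, in which the tool goes at most 41.7 mm and 7.16 degrees, less where a joint would pass 70% of its speed; a pose out of reach is approached as far as the arm can. A call is refused whole if a number of a shift passes 41.7 or a number of a turn 7.16, either way. A call with a gripper value outside its range is refused whole. The fingers move at their own pace and stop on an object; the grip force is fixed at half the most. Time passes only in rows, so rows that do not move let the fingers close. It gives the time, the measured TCP pose, the force and the opening at its end, in the units of the state.
- r.get_state(): the state, without advancing time (a new reading comes with each control period).
- r.get_image(name): name is "scene" or "top" or "wrist"; returns a dict with "pixels" (400x640x3 uint8, blue, green, red), "mtx" (3x3 intrinsics, pixels), "rvec" (rotation vector, rad) and "tvec" (3), from world to camera coordinates, as OpenCV has them; the wrist camera has in their place "hand_eye" (4x4, takes a point from camera to tool coordinates, whose origin is the TCP and whose axes are the tool frame's). Camera axes: x right, y down, z forward; pixel columns grow to the right and rows downward; lengths in m; the calibration is good to about 2 mm. The wrist camera is an equidistant fisheye: a pixel r from the principal point sees the ray r / f radians off the axis. A picture is of the moment at which its call begins: read the wrist's pose just before it. There is no depth.
- r.finish_job(): hands the job in, once; it reports no verdict.
The state is a dict: "time": time; "joint_positions": joint angles; "qd": joint speeds; "joint_efforts": joint torques, N m; "position": TCP position; "orientation": TCP orientation; "contact_force": force on the tool from outside, world axes, zero at the start; "moment": the same for the moment, N m; "grip_width": finger opening in m.
Only numpy, scipy, OpenCV 4.12 (cv2) and the standard library are available. Lean on these libraries where they do the work, as an engineer would, in place of code of your own. Each camera call takes 0.05 s, during which the arm holds its last target.

## Working session

There is one attempt and no reset: what is moved stays moved. The work goes in short steps, Python scripts to look and compute and a tool call to move; the robot and the scene stay as the last step left them, time stands still between calls to the robot, and variables do not carry over. Pictures are saved under pics/ and viewed, and the job is handed in when it is done.

Besides the shell and the picture viewer there is one more tool, called after "Request:" as name(argument=value, ...) on one line, values as JSON. move_arm: Moves the arm, as the interface text tells. Its arguments: {"type":"object","properties":{"commands":{"type":"array"}},"required":["commands"]}

```bash
ls; mkdir -p pics; python3 - <<'E'
from bench import r
import cv2,numpy as np,pickle
print(r.get_state())
for n in("scene","top","wrist"):
    d=r.get_image(n); cv2.imwrite(f"pics/{n}0.png",d["pixels"]); pickle.dump(d,open(f"{n}0.pkl","wb"))
    print(n,{k:np.round(v,4).tolist() for k,v in d.items() if k!="pixels"})
E
```

```text
pics
{'time': 0.0, 'joint_positions': array([ 1.12087979,  0.47774011,  0.02234339,  1.55645029, -0.01148269,
        1.10930755, -0.0831018 ]), 'qd': array([-6.10189077e-04, -4.07976537e-05,  5.34723415e-04, -8.75508682e-05,
       -1.30332873e-03,  7.31690493e-04, -3.33297614e-04]), 'joint_efforts': array([-5.89430438e-04, -5.82839870e+01,  1.53486181e+00, -2.72603971e+01,
       -5.42920840e-02,  1.70268217e-02,  1.52045200e-04]), 'position': array([ 0.22600933, -0.63533129,  0.18782258]), 'orientation': array([-0.69664515, -0.12087946,  0.69696083, -0.11966322]), 'contact_force': array([0.37359101, 0.05420077, 0.07617691]), 'moment': array([ 0.01260937,  0.01095107, -0.03751052]), 'grip_width': 0.08787216847837848}
scene {'mtx': [[503.9155, 0.0, 325.3529], [0.0, 503.9155, 190.074], [0.0, 0.0, 1.0]], 'rvec': [2.5333, 0.5973, -0.1741], 'tvec': [-0.5095, -0.0635, 1.9759]}
top {'mtx': [[379.0361, 0.0, 317.162], [0.0, 379.0361, 197.7365], [0.0, 0.0, 1.0]], 'rvec': [2.1115, -2.1385, 0.2047], 'tvec': [0.0769, 0.5312, 1.2584]}
wrist {'mtx': [[309.7069, 0.0, 317.4221], [0.0, 309.7069, 198.0059], [0.0, 0.0, 1.0]], 'hand_eye': [[0.0006, -0.2658, 0.964, -0.196], [1.0, -0.0, -0.0007, 0.0002], [0.0002, 0.964, 0.2658, -0.0719], [0.0, 0.0, 0.0, 1.0]]}
```

View pics/scene0.png

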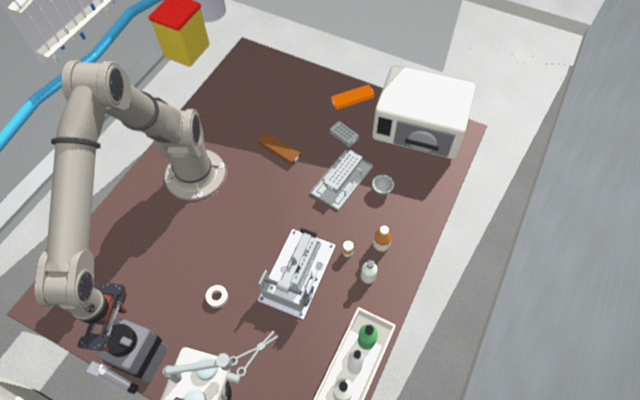

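View pics/top0.png

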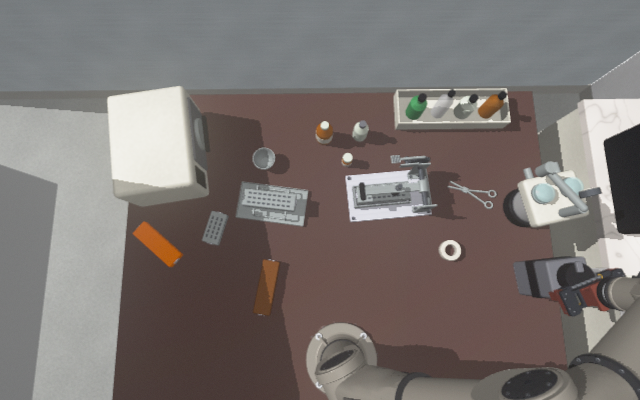

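View pics/wrist0.png

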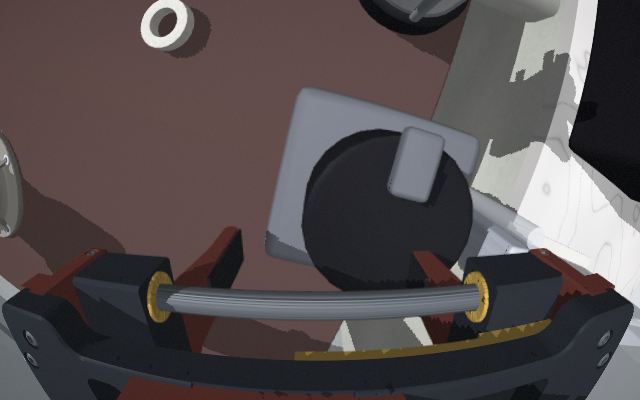

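```bash
python3 - <<'E'
import cv2
t=cv2.imread("pics/top0.png"); s=cv2.imread("pics/scene0.png")
a=cv2.resize(t[140:240,220:460],None,fx=3.3,fy=3.3,interpolation=cv2.INTER_CUBIC)
cv2.imwrite("pics/topz.png",a)
a=cv2.resize(s[215:330,240:400],None,fx=5,fy=5,interpolation=cv2.INTER_CUBIC)
cv2.imwrite("pics/scz.png",a)
a=cv2.resize(s[110:220,280:420],None,fx=5,fy=5,interpolation=cv2.INTER_CUBIC)
cv2.imwrite("pics/scz2.png",a)
E
```

```text
(no output)
```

View pics/topz.png

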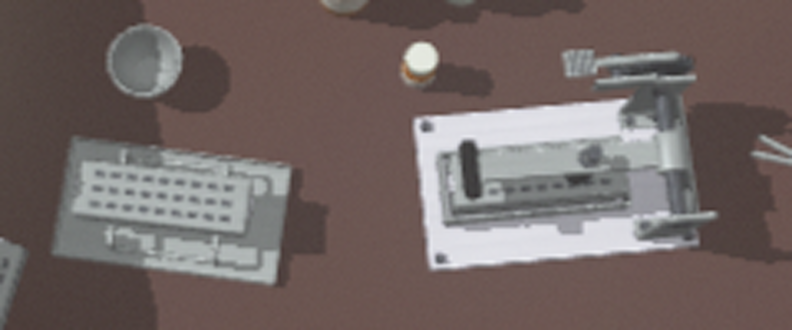

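View pics/scz.png

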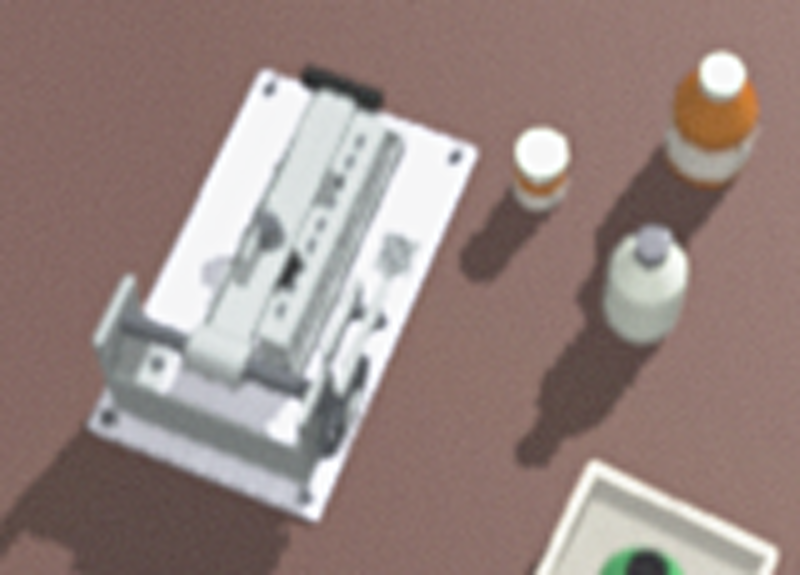

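View pics/scz2.png

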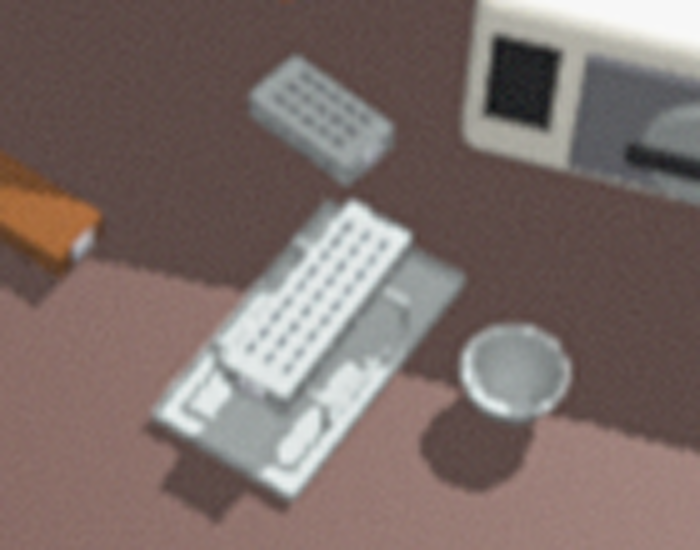

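```bash
cat > h.py <<'E'
import numpy as np,cv2,pickle
def ray(d,uv):
    R=cv2.Rodrigues(np.array(d["rvec"],float))[0];t=np.array(d["tvec"],float).ravel()
    p=cv2.undistortPoints(np.array([[uv]],float),np.array(d["mtx"]),None)[0,0]
    return -R.T@t, R.T@np.array([p[0],p[1],1])
def onz(d,uv,z):
    o,v=ray(d,uv); return o+v*(z-o[2])/v[2]
def tri(d1,u1,d2,u2):
    A=[];b=[]
    M=np.zeros((3,3));c=np.zeros(3)
    for d,u in((d1,u1),(d2,u2)):
        o,v=ray(d,u);v/=np.linalg.norm(v);P=np.eye(3)-np.outer(v,v);M+=P;c+=P@o
    x=np.linalg.solve(M,c)
    res=[np.linalg.norm((np.eye(3)-np.outer(v/np.linalg.norm(v),v/np.linalg.norm(v)))@(x-o)) for o,v in(ray(d1,u1),ray(d2,u2))]
    return x,res
E
cat > m1.py <<'E'
from h import *
T=pickle.load(open("top0.pkl","rb"));S=pickle.load(open("scene0.pkl","rb"))
np.set_printoptions(precision=4,suppress=True)
tz=lambda p:(p[0]/3.3+220-.35,p[1]/3.3+140-.35)
sz=lambda p:(p[0]/5+240-.4,p[1]/5+215-.4)
sz2=lambda p:(p[0]/5+280-.4,p[1]/5+110-.4)
def rect(n,P):
    P=np.array(P);print(n,P,"\n mid",P.mean(0),"sides",[round(np.linalg.norm(P[i]-P[(i+1)%4]),4) for i in range(4)])
    d=P[1]+P[2]-P[0]-P[3];print(" yaw",np.degrees(np.arctan2(d[1],d[0])))
rect("cas top",[onz(T,tz(p),.074) for p in[(83,162),(252,180),(243,234),(75,212)]])
rect("cas scene",[onz(S,sz2(p),.074) for p in[(350,200),(220,358),(280,396),(412,238)]])
rect("bay scene",[onz(S,sz(p),.006) for p in[(262,68),(90,428),(320,520),(478,150)]])
for p in[(415,118),(700,245),(430,270)]:print("bay top",onz(T,tz(p),.006))
print("pad top",onz(T,tz((578,64)),.155),"scene",onz(S,sz((396,250)),.155),tri(T,tz((578,64)),S,sz((396,250))))
E
python3 m1.py
```

```text
cas top [[0.5617 0.3159 0.074 ]
 [0.5407 0.1418 0.074 ]
 [0.4846 0.1512 0.074 ]
 [0.5095 0.3229 0.074 ]] 
 mid [0.5241 0.2329 0.074 ] sides [np.float64(0.1753), np.float64(0.0568), np.float64(0.1735), np.float64(0.0527)]
 yaw -97.57360963358454
cas scene [[0.5119 0.3252 0.074 ]
 [0.487  0.1516 0.074 ]
 [0.5413 0.1417 0.074 ]
 [0.5694 0.3139 0.074 ]] 
 mid [0.5274 0.2331 0.074 ] sides [np.float64(0.1754), np.float64(0.0552), np.float64(0.1745), np.float64(0.0587)]
 yaw -98.71303518611623
bay scene [[ 0.4552 -0.0434  0.006 ]
 [ 0.4816 -0.3345  0.006 ]
 [ 0.65   -0.3208  0.006 ]
 [ 0.6255 -0.0322  0.006 ]] 
 mid [ 0.5531 -0.1827  0.006 ] sides [np.float64(0.2923), np.float64(0.169), np.float64(0.2897), np.float64(0.1707)]
 yaw -84.978309280822
bay top [ 0.6212 -0.0332  0.006 ]
bay top [ 0.4771 -0.3355  0.006 ]
bay top [ 0.4538 -0.0447  0.006 ]
pad top [ 0.6364 -0.182   0.155 ] scene [ 0.6387 -0.1826  0.155 ] (array([ 0.6377, -0.1821,  0.1525]), [np.float64(0.0006634623523662491), np.float64(0.000663462352366239)])
```

Four things look like the cassette in the top view: the steel box on the stand at (265,199), the short steel one at (215,228), the brown one at (266,288) and the orange one at (158,244). The first one fits. It is steel, measures about 175 x 57 mm at z = 74 mm, and lies across the bars, as the enlarged crop confirms. The pad triangulates to (0.637, -0.182, 0.153), against an expected height of 0.155. I'll move towards the pad now and log joint and pose data on the way.

Request:
move_arm(commands=[{"xyz": [-10,-10,-20],"rotation": [0,0,0],"fingers": 0},{"xyz": [-8,-20,-36],"rotation": [0,0,0],"fingers": 0},{"xyz": [-6,-20,-36],"rotation": [0,0,0],"fingers": 0},{"xyz": [-5,-20,-36],"rotation": [0,0,0],"fingers": 0}])

```text
time: 0.48
position: [0.3142, -0.5307, 0.2137]
orientation: [-0.695, -0.115, 0.701, -0.112]
contact_force: [1.5, -0.3, -0.1]
grip_width: 0.0644
```

```bash
cat > st.py <<'E'
from bench import r
import json,sys,numpy as np
from scipy.spatial.transform import Rotation as Ro
np.set_printoptions(precision=4,suppress=True)
s=r.get_state()
open("log.jsonl","a").write(json.dumps({k:np.asarray(v).tolist() for k,v in s.items()})+"\n")
R=Ro.from_quat(s["orientation"]).as_matrix()
print("t",s["time"],"p",s["position"],"q",s["joint_positions"],"F",s["contact_force"],"w",s["grip_width"])
def to(p,Rt=None):
    print("shift mm tool",(R.T@(np.array(p)-s["position"])*1e3).round(1))
    if Rt is not None: print("rot deg",np.degrees(Ro.from_matrix(R.T@Rt).as_rotvec()).round(2))
yb=np.radians(-85)
bx=np.array([np.cos(yb),np.sin(yb),0]);by=np.array([-bx[1],bx[0],0]);bz=np.array([0,0,1.])
Rpad=np.array([-bz,bx,-by]).T
E
cat > pad.py <<'E'
from st import *
to([.638,-.182,.20],Rpad)
E
python3 pad.py
```

```text
t 0.4833 p [ 0.3142 -0.5307  0.2137] q [ 0.9408  0.3641 -0.0123  1.6672  0.0116  1.1175 -0.3246] F [ 1.4953 -0.2673 -0.0818] w 0.0643869579518607
shift mm tool [  11.5 -228.2 -417.6]
rot deg [13.45  0.49  0.23]
```

Request:
move_arm(commands=[{"xyz": [0,-20,-36],"rotation": [1,0,0],"fingers": 0},{"xyz": [0,-20,-36],"rotation": [1.5,0,0],"fingers": 0},{"xyz": [0,-20,-36],"rotation": [1.5,0,0],"fingers": 0},{"xyz": [0,-20,-36],"rotation": [1.5,0,0],"fingers": 0},{"xyz": [0,-20,-36],"rotation": [1.5,0,0],"fingers": 0},{"xyz": [0,-20,-36],"rotation": [1.5,0,0],"fingers": 0},{"xyz": [0,-20,-36],"rotation": [1.5,0,0],"fingers": 0}])

```text
time: 1.07
position: [0.5247, -0.3272, 0.2132]
orientation: [-0.702, -0.049, 0.709, -0.048]
contact_force: [0.2, -0.7, 0.6]
grip_width: 0.0181
```

```bash
python3 pad.py
```

```text
t 1.0667 p [ 0.5247 -0.3272  0.2132] q [ 0.5261  0.3713 -0.0939  1.6574  0.0412  1.1238 -1.0134] F [ 0.1705 -0.6927  0.561 ] w 0.0180647843024635
shift mm tool [  12.3 -128.3 -132.1]
rot deg [2.85 0.53 0.11]
```

Request:
move_arm(commands=[{"xyz": [0,-28,-28],"rotation": [1,0,0],"fingers": 0},{"xyz": [0,-28,-28],"rotation": [1,0,0],"fingers": 0},{"xyz": [0,-28,-28],"rotation": [0.5,0.3,0],"fingers": 0},{"xyz": [0,-28,-28],"rotation": [0,0.2,0],"fingers": 0},{"xyz": [0,-8,-8],"rotation": [0,0,0],"fingers": 0},{"xyz": [0,0,0],"rotation": [0,0,0],"fingers": 0}])

```text
time: 1.57
position: [0.6405, -0.1763, 0.2102]
orientation: [-0.706, -0.039, 0.706, -0.034]
contact_force: [-0.3, -0.4, -0.4]
grip_width: 0.0001
```

```bash
python3 pad.py; python3 - <<'E'
from bench import r
import cv2,numpy as np,pickle
for n in("wrist","top"):
    d=r.get_image(n); cv2.imwrite(f"pics/{n}1.png",d["pixels"]); pickle.dump(d,open(f"{n}1.pkl","wb"))
E
```

```text
t 1.5667 p [ 0.6405 -0.1763  0.2102] q [ 0.2795  0.4492 -0.1413  1.548   0.0591  1.1505 -1.3406] F [-0.3142 -0.3804 -0.4219] w 5.6760625530964475e-05
shift mm tool [10.2  5.5  3.1]
rot deg [ 0.87 -0.01  0.43]
```

View pics/wrist1.png

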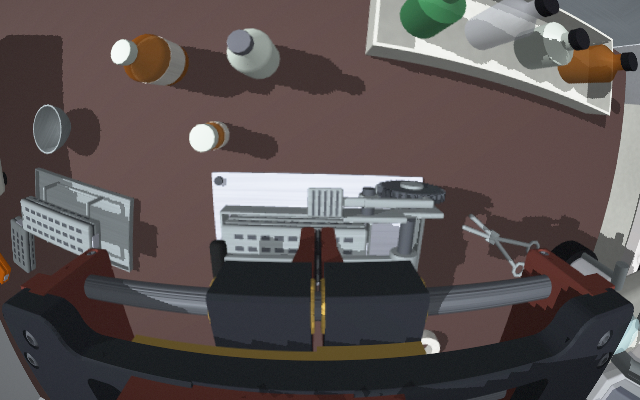

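View pics/top1.png

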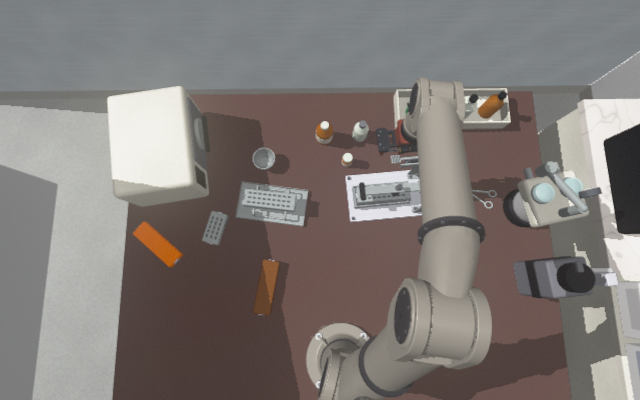

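```bash
cat >> h.py <<'E'
def wray(d,uv,p,q):
    from scipy.spatial.transform import Rotation as Ro
    K=np.array(d["mtx"]);H=np.array(d["hand_eye"])
    a=(np.array(uv)-[K[0,2],K[1,2]])/K[0,0];th=np.hypot(*a)
    v=np.array([*(a/th*np.sin(th)),np.cos(th)])
    R=Ro.from_quat(q).as_matrix()
    return p+R@H[:3,3],R@H[:3,:3]@v
def wonz(d,uv,p,q,z):
    o,v=wray(d,uv,p,q);return o+v*(z-o[2])/v[2]
E
python3 - <<'E'
from h import *
from st import *
d=pickle.load(open("wrist1.pkl","rb"))
for uv,z in[((325,202),.155),((308,190),.155),((341,190),.155),((341,215),.15),((309,216),.15),((212,173),.006),((219,181),.006)]:
    print(uv,wonz(d,uv,s["position"],s["orientation"],z))
E
python3 - <<'E'
import cv2
w=cv2.imread("pics/wrist1.png");cv2.imwrite("pics/w1z.png",cv2.resize(w[160:280,200:460],None,fx=3,fy=3,interpolation=cv2.INTER_CUBIC))
E
```

```text
t 1.6667 p [ 0.6388 -0.1795  0.2103] q [ 0.2824  0.4479 -0.1391  1.5498  0.0593  1.1506 -1.3391] F [-0.6953 -0.7063 -0.2528] w 0.0005232752935034585
(325, 202) [ 0.6385 -0.1858  0.155 ]
(308, 190) [ 0.6474 -0.1706  0.155 ]
(341, 190) [ 0.6502 -0.1981  0.155 ]
(341, 215) [ 0.6267 -0.2013  0.15  ]
(309, 216) [ 0.623  -0.1735  0.15  ]
(212, 173) [ 0.621  -0.0349  0.006 ]
(219, 181) [ 0.6107 -0.0455  0.006 ]
```

View pics/w1z.png

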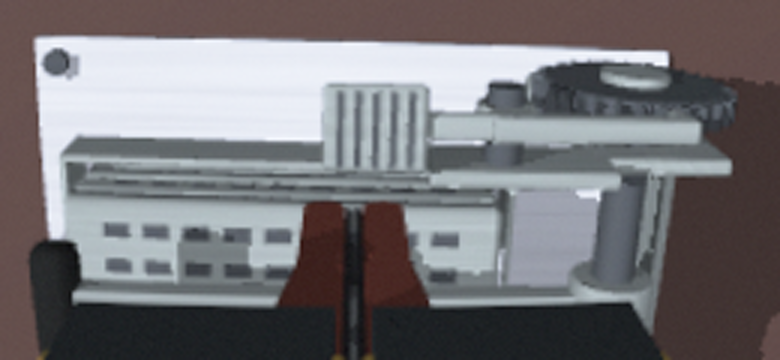

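Request:
move_arm(commands=[{"xyz": [10,4,1],"rotation": [0.8,0,0.3],"fingers": 0},{"xyz": [12,0,0],"rotation": [0,0,0],"fingers": 0},{"xyz": [12,0,0],"rotation": [0,0,0],"fingers": 0},{"xyz": [5,0,0],"rotation": [0,0,0],"fingers": 0},{"xyz": [0,0,0],"rotation": [0,0,0],"fingers": 0}])

```text
time: 2.08
position: [0.6322, -0.1948, 0.1666]
orientation: [-0.705, -0.023, 0.708, -0.026]
contact_force: [-0.8, -0.4, -0.8]
grip_width: 0.0007
```

```bash
cat > pad.py <<'E'
from st import *
to([.638,-.184,.155],Rpad)
E
python3 pad.py
```

```text
t 2.0833 p [ 0.6322 -0.1948  0.1666] q [ 0.2922  0.4805 -0.1264  1.6019  0.0721  1.0673 -1.3555] F [-0.7521 -0.3919 -0.8106] w 0.0006527450724820256
shift mm tool [ 11.5 -10.4  -6.6]
rot deg [-0.97  0.28 -0.22]
```

Request:
move_arm(commands=[{"xyz": [0,-7,-5],"rotation": [-0.7,0,0],"fingers": 0},{"xyz": [0,0,0],"rotation": [0,0,0],"fingers": 0},{"xyz": [0,0,0],"rotation": [0,0,0],"fingers": 0}])

```text
time: 2.33
position: [0.6356, -0.1889, 0.1654]
orientation: [-0.704, -0.027, 0.709, -0.03]
contact_force: [-0.2, 0.2, 0.0]
grip_width: 0.0003
```

```bash
python3 pad.py
```

```text
t 2.3333 p [ 0.6356 -0.1889  0.1654] q [ 0.284   0.4855 -0.1295  1.5967  0.0748  1.07   -1.3572] F [-0.223   0.215   0.0375] w 0.00032086188429068265
shift mm tool [10.4 -4.7 -2.8]
rot deg [-0.38  0.4  -0.21]
```

Request:
move_arm(commands=[{"xyz": [4,-4,-2],"rotation": [0,0,0],"fingers": 0},{"xyz": [4,0,0],"rotation": [0,0,0],"fingers": 0},{"xyz": [4,0,0],"rotation": [0,0,0],"fingers": 0},{"xyz": [3,0,0],"rotation": [0,0,0],"fingers": 0}])

```text
time: 2.67
position: [0.6393, -0.1833, 0.1513]
orientation: [-0.706, -0.028, 0.707, -0.031]
contact_force: [-0.4, 0.2, 0.2]
grip_width: 0.0007
```

```bash
python3 pad.py
```

```text
t 2.6667 p [ 0.6393 -0.1833  0.1513] q [ 0.2759  0.4995 -0.1309  1.6085  0.0782  1.0403 -1.3673] F [-0.4486  0.1533  0.1609] w 0.0006541115575121981
shift mm tool [-3.7  0.6  1.4]
rot deg [-0.28  0.17 -0.24]
```

Request:
move_arm(commands=[{"xyz": [3,0,0],"rotation": [0,0,0],"fingers": 0},{"xyz": [3,0,0],"rotation": [0,0,0],"fingers": 0},{"xyz": [3,0,0],"rotation": [0,0,0],"fingers": 0}])

```text
time: 2.92
position: [0.6392, -0.1832, 0.141]
orientation: [-0.705, -0.028, 0.708, -0.031]
contact_force: [-0.3, -0.3, 0.5]
grip_width: 0.0002
```

```bash
python3 pad.py;python3 - <<'E'
from bench import r
import cv2,numpy as np,pickle
for n in("wrist",):
    d=r.get_image(n); cv2.imwrite(f"pics/{n}2.png",d["pixels"]); pickle.dump(d,open(f"{n}2.pkl","wb"))
E
```

```text
t 2.9167 p [ 0.6392 -0.1832  0.141 ] q [ 0.2755  0.5092 -0.1307  1.6178  0.0803  1.0218 -1.369 ] F [-0.2814 -0.3033  0.547 ] w 0.00016635109365150487
shift mm tool [-14.    0.8   1.3]
rot deg [-0.27  0.19 -0.24]
```

View pics/wrist2.png

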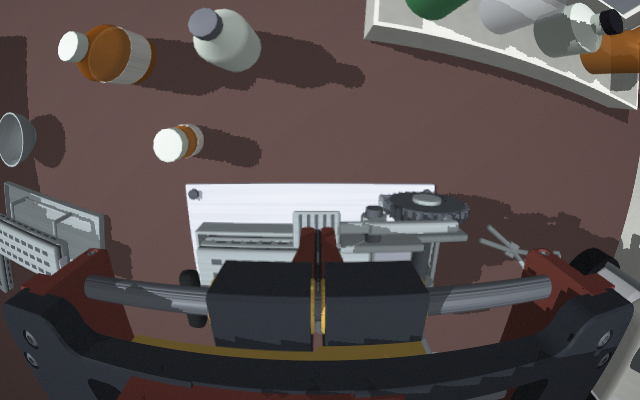

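```bash
python3 - <<'E'
from h import *
d=pickle.load(open("wrist2.pkl","rb"));K=d["mtx"];H=np.array(d["hand_eye"])
for t in[(0,0,0),(0,0,-.01),(0,0,.01),(0,.0135,-.01)]:
    c=np.linalg.inv(H)@np.array([*t,1]);th=np.arctan2(np.hypot(c[0],c[1]),c[2]);a=c[:2]/np.hypot(*c[:2])*th
    print(t,K[0,0]*a+[K[0,2],K[1,2]])
w=cv2.imread("pics/wrist2.png");cv2.imwrite("pics/w2z.png",cv2.resize(w[180:280,220:420],None,fx=4,fy=4,interpolation=cv2.INTER_CUBIC))
E
```

```text
(0, 0, 0) [316.97809089 223.59446232]
(0, 0, -0.01) [316.96813442 209.44681326]
(0, 0, 0.01) [316.98833742 237.28327408]
(0, 0.0135, -0.01) [337.28525257 209.43135403]
```

View pics/w2z.png

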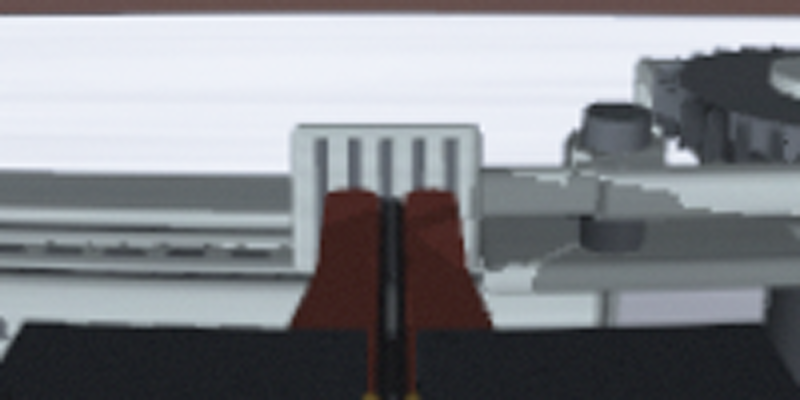

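```bash
python3 - <<'E'
from h import *
from st import *
d=pickle.load(open("wrist2.pkl","rb"))
d1=pickle.load(open("wrist1.pkl","rb"))
for dd,p,L,R_,nm in((d,s["position"],(293,213),(340,213),2),(d1,np.array([.6388,-.1795,.2103]),(308.3,189),(343.3,189),1)):
  for z in(.13,.14,.145,.15,.155,.16):
    a=wonz(dd,L,p,s["orientation"],z);b=wonz(dd,R_,p,s["orientation"],z);print(nm,z,a,b,np.linalg.norm(a-b))
for z in (.14,.155):print(wonz(d,(316.5,229),s["position"],s["orientation"],z), wonz(d,(316.5,247),s["position"],s["orientation"],z))
E
```

```text
t 2.9667 p [ 0.6388 -0.1831  0.1403] q [ 0.2756  0.5099 -0.1307  1.6186  0.0804  1.0215 -1.369 ] F [ 0.8847 -0.445  -0.6065] w 0.000349248937616828
2 0.13 [ 0.6414 -0.166   0.13  ] [ 0.6441 -0.1989  0.13  ] 0.033007897235525635
2 0.14 [ 0.6448 -0.1666  0.14  ] [ 0.6474 -0.1979  0.14  ] 0.03140560156785309
2 0.145 [ 0.6465 -0.1668  0.145 ] [ 0.649  -0.1973  0.145 ] 0.030604453734016816
2 0.15 [ 0.6482 -0.1671  0.15  ] [ 0.6506 -0.1968  0.15  ] 0.02980330590018057
2 0.155 [ 0.6499 -0.1673  0.155 ] [ 0.6523 -0.1962  0.155 ] 0.029002158066344298
2 0.16 [ 0.6516 -0.1676  0.16  ] [ 0.6539 -0.1957  0.16  ] 0.028201010232508015
1 0.13 [ 0.6421 -0.1714  0.13  ] [ 0.6447 -0.2035  0.13  ] 0.032206132656224205
1 0.14 [ 0.6446 -0.1714  0.14  ] [ 0.6472 -0.2024  0.14  ] 0.031039248475053023
1 0.145 [ 0.6459 -0.1715  0.145 ] [ 0.6484 -0.2018  0.145 ] 0.030455806384467418
1 0.15 [ 0.6471 -0.1715  0.15  ] [ 0.6496 -0.2013  0.15  ] 0.02987236429388184
1 0.155 [ 0.6484 -0.1715  0.155 ] [ 0.6508 -0.2007  0.155 ] 0.029288922203296236
1 0.16 [ 0.6496 -0.1716  0.16  ] [ 0.652  -0.2002  0.16  ] 0.028705480112710666
[ 0.6347 -0.1831  0.14  ] [ 0.6213 -0.1842  0.14  ]
[ 0.6406 -0.1826  0.155 ] [ 0.6282 -0.1837  0.155 ]
```

```bash
python3 - <<'E'
from h import *
d=pickle.load(open("wrist2.pkl","rb"));K=d["mtx"];H=np.array(d["hand_eye"])
for t in[(-.005,0,-.01),(-.01,0,-.01),(-.015,0,-.01),(-.02,0,-.01),(-.01,.0135,-.01),(-0.01,.0135,.0),(0,.0135,.0)]:
    c=np.linalg.inv(H)@np.array([*t,1]);th=np.arctan2(np.hypot(c[0],c[1]),c[2]);a=c[:2]/np.hypot(*c[:2])*th
    print(t,K[0,0]*a+[K[0,2],K[1,2]])
E
```

```text
(-0.005, 0, -0.01) [316.95156212 211.77118019]
(-0.01, 0, -0.01) [316.93420082 214.20831555]
(-0.015, 0, -0.01) [316.91599515 216.76630488]
(-0.02, 0, -0.01) [316.89688467 219.45398968]
(-0.01, 0.0135, -0.01) [338.23913907 214.18441989]
(-0.01, 0.0135, 0.0) [337.91491043 228.90264828]
(0, 0.0135, 0.0) [336.99972729 223.5613616 ]
```

```bash
python3 - <<'E'
from bench import r
import cv2,numpy as np,pickle
d=r.get_image("scene"); pickle.dump(d,open(f"scene2.pkl","wb"))
cv2.imwrite("pics/s2z.png",cv2.resize(d["pixels"][190:320,240:400],None,fx=5,fy=4.6,interpolation=cv2.INTER_CUBIC))
E
python3 pad.py
```

```text
t 3.0167 p [ 0.6388 -0.1831  0.1406] q [ 0.2756  0.5096 -0.1307  1.6182  0.0803  1.0221 -1.3689] F [-0.2249  0.0994  0.3813] w 0.0002555872541512308
shift mm tool [-14.4   0.9   0.9]
rot deg [-0.27  0.25 -0.22]
```

View pics/s2z.png

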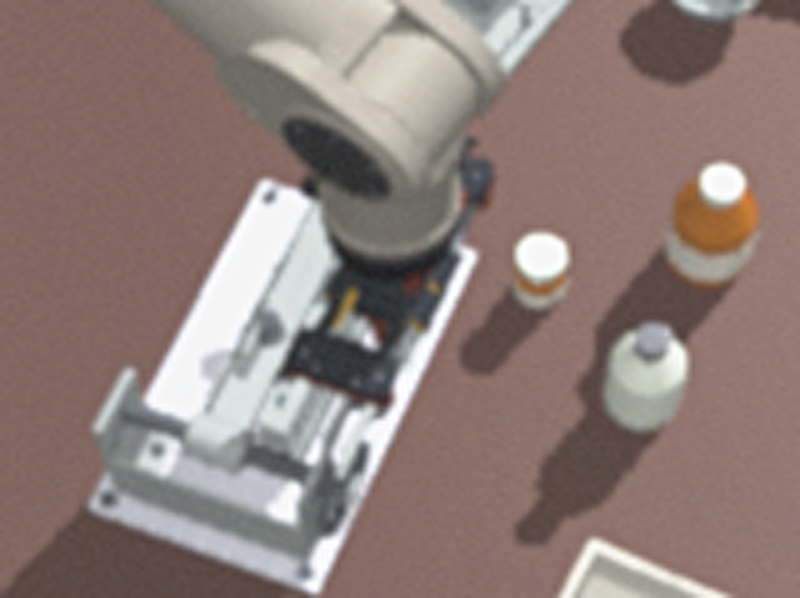

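Request:
move_arm(commands=[{"xyz": [3,0,-2],"rotation": [0,0,0],"fingers": 0},{"xyz": [3,0,0],"rotation": [0,0,0],"fingers": 0}])

```text
time: 3.18
position: [0.6414, -0.1833, 0.135]
orientation: [-0.705, -0.028, 0.708, -0.031]
contact_force: [-0.6, 0.3, -0.2]
grip_width: 0.0004
```

```bash
python3 pad.py
```

```text
t 3.1833 p [ 0.6414 -0.1833  0.135 ] q [ 0.2744  0.5183 -0.1302  1.6178  0.0818  1.0126 -1.3708] F [-0.6352  0.2639 -0.183 ] w 0.000363069040002771
shift mm tool [-20.    0.5   3.5]
rot deg [-0.28  0.18 -0.25]
```

```bash
python3 - <<'E'
from bench import r
import cv2,numpy as np,pickle
d=r.get_image("wrist"); pickle.dump(d,open(f"wrist3.pkl","wb"))
w0=cv2.imread("pics/wrist0.png")
cv2.imwrite("pics/w3z.png",np.vstack([cv2.resize(d["pixels"][190:270,220:420],None,fx=4,fy=4,interpolation=cv2.INTER_CUBIC),cv2.resize(w0[210:350,150:500],(800,280),interpolation=cv2.INTER_CUBIC)]))
E
```

```text
(no output)
```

View pics/w3z.png

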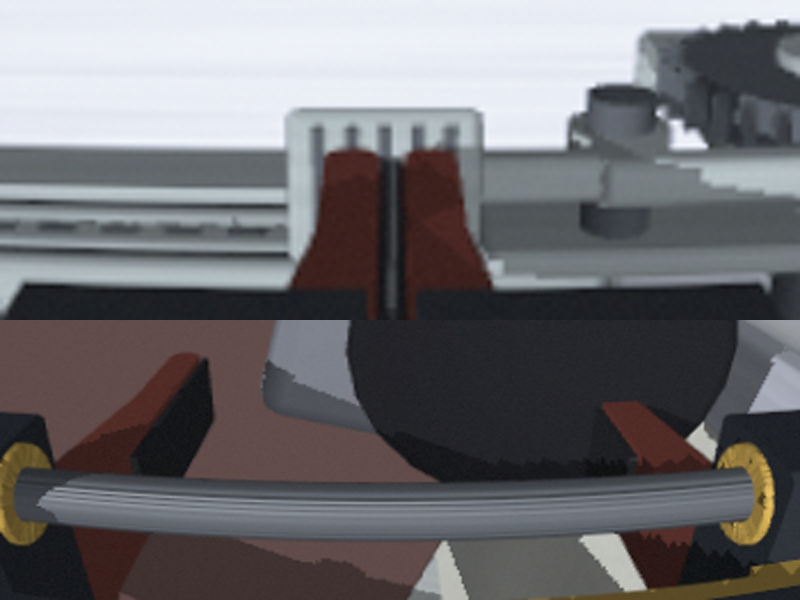

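```bash
python3 - <<'E'
from h import *
d=pickle.load(open("wrist2.pkl","rb"));K=d["mtx"];H=np.array(d["hand_eye"])
for x in(0,-.01,-.02,-.03,-.04):
  for z in (-.01,0,.01):
    c=np.linalg.inv(H)@np.array([x,-.044,z,1]);th=np.arctan2(np.hypot(c[0],c[1]),c[2]);a=c[:2]/np.hypot(*c[:2])*th
    print(x,z,K[0,0]*a+[K[0,2],K[1,2]])
E
```

```text
0 -0.01 [251.68022588 209.27380553]
0 0 [252.61293584 223.21740463]
0 0.01 [253.60174197 236.72243961]
-0.01 -0.01 [248.56621635 213.93907751]
-0.01 0 [249.62038452 228.44755067]
-0.01 0.01 [250.73537613 242.45821796]
-0.02 -0.01 [245.16187666 219.06118938]
-0.02 0 [246.35977731 234.17160888]
-0.02 0.01 [247.62329511 248.7146974 ]
-0.03 -0.01 [241.42779746 224.70602587]
-0.03 0 [242.7968999  240.45705441]
-0.03 0.01 [244.23623326 255.55887073]
-0.04 -0.01 [237.31788678 230.95163421]
-0.04 0 [238.89229642 247.38282469]
-0.04 0.01 [240.5409579  263.06806742]
```

The wrist view shows the fingertips above the pad, with no contact force. They are drawn about 30 mm behind the nominal TCP, so I expect contact lower than planned. I'll keep lowering in small steps and watch the force.

Request:
move_arm(commands=[{"xyz": [3,0,1],"rotation": [0,0,0],"fingers": 0},{"xyz": [3,0,0],"rotation": [0,0,0],"fingers": 0},{"xyz": [2,0,0],"rotation": [0,0,0],"fingers": 0}])

```text
time: 3.48
position: [0.64, -0.1836, 0.1259]
orientation: [-0.705, -0.027, 0.708, -0.031]
contact_force: [0.2, 0.1, 0.5]
grip_width: 0.0006
```

```bash
python3 pad.py
```

```text
t 3.4833 p [ 0.64   -0.1836  0.1259] q [ 0.2749  0.5258 -0.1297  1.6282  0.0836  0.9952 -1.3718] F [0.1912 0.0664 0.5262] w 0.0005982794412202083
shift mm tool [-29.1   0.4   2.1]
rot deg [-0.29  0.2  -0.25]
```

Request:
move_arm(commands=[{"xyz": [2,0,0],"rotation": [0,0,0],"fingers": 0},{"xyz": [2,0,0],"rotation": [0,0,0],"fingers": 0}])

```text
time: 3.65
position: [0.64, -0.1835, 0.1217]
orientation: [-0.705, -0.027, 0.708, -0.031]
contact_force: [-4.3, 1.9, 16.1]
grip_width: 0.0008
```

```bash
python3 - <<'E'
from h import *
from st import *
import cv2
d=r.get_image("wrist");sc=r.get_image("top");pickle.dump(d,open("wrist4.pkl","wb"))
cv2.imwrite("pics/w4z.png",np.vstack([cv2.resize(d["pixels"][180:280,220:420],None,fx=4,fy=4,interpolation=cv2.INTER_CUBIC)]))
E
```

```text
t 3.65 p [ 0.64   -0.1835  0.1217] q [ 0.2749  0.53   -0.1296  1.6317  0.0842  0.9876 -1.3725] F [-4.3008  1.896  16.1103] w 0.0007539169558808488
```

View pics/w4z.png

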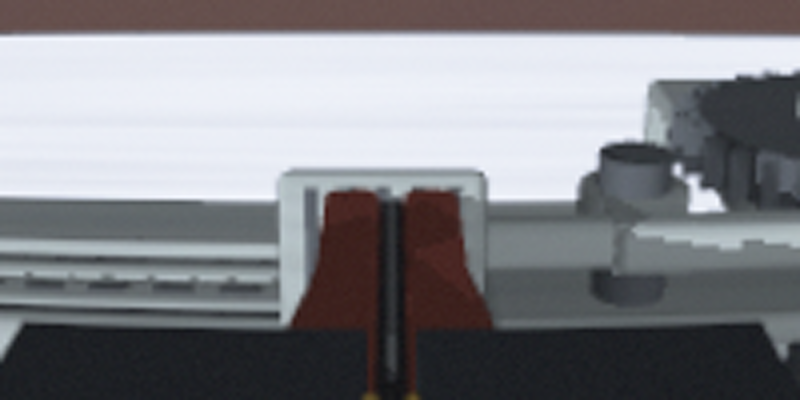

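Request:
move_arm(commands=[{"xyz": [2,0,0],"rotation": [0,0,0],"fingers": 0},{"xyz": [2,0,0],"rotation": [0,0,0],"fingers": 0}])

```text
time: 3.92
position: [0.6402, -0.1834, 0.1216]
orientation: [-0.706, -0.027, 0.707, -0.031]
contact_force: [-6.5, 1.4, 16.5]
grip_width: 0.0002
```

```bash
python3 pad.py
```

```text
t 3.9167 p [ 0.6402 -0.1834  0.1216] q [ 0.2747  0.5299 -0.1297  1.6322  0.0845  0.9863 -1.3732] F [-6.5427  1.4489 16.5131] w 0.0002481052760854208
shift mm tool [-33.4   0.5   2.3]
rot deg [-0.32  0.15 -0.26]
```

```bash
python3 - <<'E'
from h import *
from st import *
d=pickle.load(open("wrist4.pkl","rb"))
for z in(.14,.145,.15,.155,.16):
    a=wonz(d,(289.7,225),s["position"],s["orientation"],z);b=wonz(d,(341.8,225),s["position"],s["orientation"],z);print(z,a,b,np.linalg.norm(a-b))
print(s["moment"])
E
```

```text
t 3.9167 p [ 0.6402 -0.1834  0.1216] q [ 0.2747  0.5299 -0.1297  1.6322  0.0845  0.9863 -1.3732] F [-6.5427  1.4489 16.5131] w 0.0002481052760854208
0.14 [ 0.6447 -0.1663  0.14  ] [ 0.6473 -0.1981  0.14  ] 0.03191359535372367
0.145 [ 0.6466 -0.1666  0.145 ] [ 0.6491 -0.1975  0.145 ] 0.031014143068881856
0.15 [ 0.6485 -0.1669  0.15  ] [ 0.6509 -0.1969  0.15  ] 0.030114690784040023
0.155 [ 0.6504 -0.1672  0.155 ] [ 0.6528 -0.1963  0.155 ] 0.029215238499198198
0.16 [ 0.6523 -0.1675  0.16  ] [ 0.6546 -0.1957  0.16  ] 0.028315786214356386
[0.3672 1.7272 0.    ]
```

Request:
move_arm(commands=[{"xyz": [4,0,0],"rotation": [0,0,0],"fingers": 0},{"xyz": [4,0,0],"rotation": [0,0,0],"fingers": 0}])

```text
time: 4.08
position: [0.642, -0.1832, 0.1188]
orientation: [0.707, 0.027, -0.706, 0.031]
contact_force: [-2.2, 2.5, 5.8]
grip_width: 0.0005
```

```bash
python3 pad.py
```

```text
t 4.0833 p [ 0.642  -0.1832  0.1188] q [ 0.2742  0.5327 -0.1298  1.6346  0.085   0.9763 -1.3745] F [-2.1973  2.5447  5.8402] w 0.0005227296068899287
shift mm tool [-36.2   0.7   4. ]
rot deg [-0.33 -0.12 -0.3 ]
```

Request:
move_arm(commands=[{"xyz": [3,0,2],"rotation": [0,0,0],"fingers": 0},{"xyz": [3,0,1],"rotation": [0,0,0],"fingers": 0}])

```text
time: 4.25
position: [0.6421, -0.1818, 0.1154]
orientation: [0.71, 0.028, -0.703, 0.031]
contact_force: [-1.2, 3.5, 4.2]
grip_width: 0.0005
```

```bash
python3 pad.py;python3 - <<'E'
from h import *
from bench import r
d=r.get_image("wrist");pickle.dump(d,open("wrist5.pkl","wb"))
cv2.imwrite("pics/w5.png",d["pixels"])
E
```

```text
t 4.25 p [ 0.6421 -0.1818  0.1154] q [ 0.2748  0.5324 -0.1315  1.6439  0.0844  0.961  -1.3744] F [-1.1754  3.5102  4.2285] w 0.0005325714681047169
shift mm tool [-39.7   2.    3.9]
rot deg [-0.26 -0.51 -0.28]
```

View pics/w5.png

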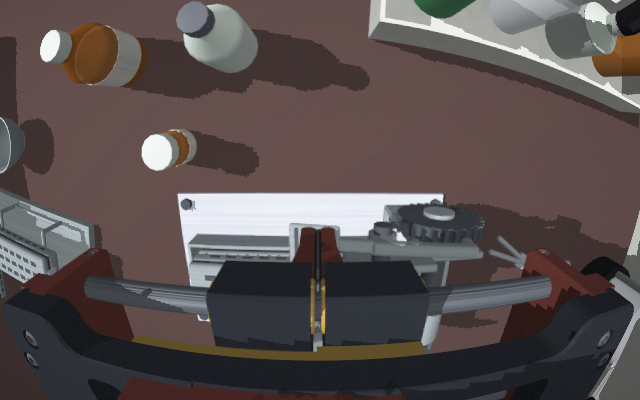

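Request:
move_arm(commands=[{"xyz": [3,0,2],"rotation": [0,0,0],"fingers": 0},{"xyz": [2,0,1],"rotation": [0,0,0],"fingers": 0},{"xyz": [2,0,1],"rotation": [0,0,0],"fingers": 0},{"xyz": [1,0,0],"rotation": [0,0,0],"fingers": 0}])

```text
time: 4.63
position: [0.6423, -0.1807, 0.1118]
orientation: [0.713, 0.028, -0.7, 0.032]
contact_force: [-3.0, 1.3, 8.7]
grip_width: 0.0005
```

```bash
python3 pad.py
```

```text
t 4.6333 p [ 0.6423 -0.1807  0.1118] q [ 0.2756  0.5316 -0.1331  1.6546  0.0847  0.9429 -1.3742] F [-2.9566  1.3163  8.6548] w 0.0004703390783324741
shift mm tool [-43.2   3.2   3.8]
rot deg [-0.16 -0.99 -0.32]
```

Request:
move_arm(commands=[{"xyz": [2,0,1],"rotation": [0,0,0],"fingers": 0},{"xyz": [1.5,0,0],"rotation": [0,0,0],"fingers": 0},{"xyz": [1.5,0,0],"rotation": [0,0,0],"fingers": 0},{"xyz": [1.5,0,0],"rotation": [0,0,0],"fingers": 0},{"xyz": [1.5,0,0],"rotation": [0,0,0],"fingers": 0},{"xyz": [1.5,0,0],"rotation": [0,0,0],"fingers": 0},{"xyz": [1.5,0,0],"rotation": [0,0,0],"fingers": 0},{"xyz": [1.5,0,0],"rotation": [0,0,0],"fingers": 0}])

```text
time: 5.3
position: [0.6424, -0.1808, 0.1117]
orientation: [0.714, 0.027, -0.699, 0.032]
contact_force: [-4.1, 2.5, 13.3]
grip_width: 0.0002
```

```bash
python3 pad.py
```

```text
t 5.3 p [ 0.6424 -0.1808  0.1117] q [ 0.2749  0.5298 -0.1326  1.658   0.0857  0.9375 -1.3763] F [-4.1461  2.494  13.3296] w 0.0001918339700657851
shift mm tool [-43.4   3.2   3.8]
rot deg [-0.22 -1.18 -0.43]
```

Request:
move_arm(commands=[{"xyz": [1.5,0,0],"rotation": [0,0,0],"fingers": 0},{"xyz": [1.5,0,0],"rotation": [0,0,0],"fingers": 0},{"xyz": [1.5,0,0],"rotation": [0,0,0],"fingers": 0},{"xyz": [1.5,0,0],"rotation": [0,0,0],"fingers": 0},{"xyz": [1.5,0,0],"rotation": [0,0,0],"fingers": 0},{"xyz": [1.5,0,0],"rotation": [0,0,0],"fingers": 0},{"xyz": [1.5,0,0],"rotation": [0,0,0],"fingers": 0},{"xyz": [1.5,0,0],"rotation": [0,0,0],"fingers": 0}])

```text
time: 5.97
position: [0.6425, -0.1808, 0.1117]
orientation: [0.714, 0.026, -0.699, 0.032]
contact_force: [-4.1, 3.6, 13.1]
grip_width: 0.0004
```

```bash
python3 pad.py;python3 - <<'E'
from h import *
from bench import r
d=r.get_image("wrist");cv2.imwrite("pics/w6.png",d["pixels"])
d=r.get_image("scene");cv2.imwrite("pics/s6.png",cv2.resize(d["pixels"][160:330,210:410],None,fx=4,fy=3.5,interpolation=cv2.INTER_CUBIC))
E
```

```text
t 5.9667 p [ 0.6425 -0.1808  0.1117] q [ 0.2737  0.5289 -0.1318  1.6596  0.0868  0.9353 -1.3788] F [-4.1452  3.5506 13.1463] w 0.0003583192707092147
shift mm tool [-43.4   3.2   3.8]
rot deg [-0.29 -1.25 -0.52]
```

View pics/w6.png

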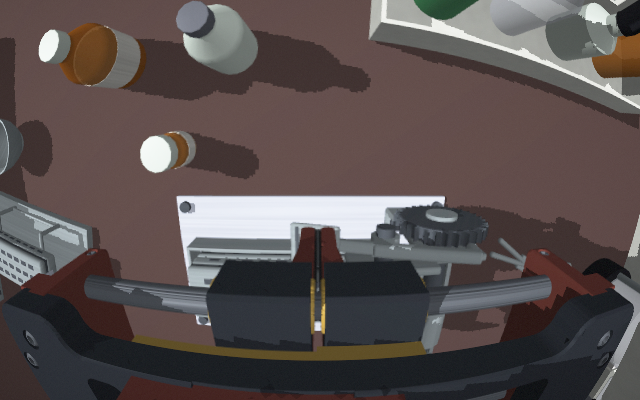

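View pics/s6.png

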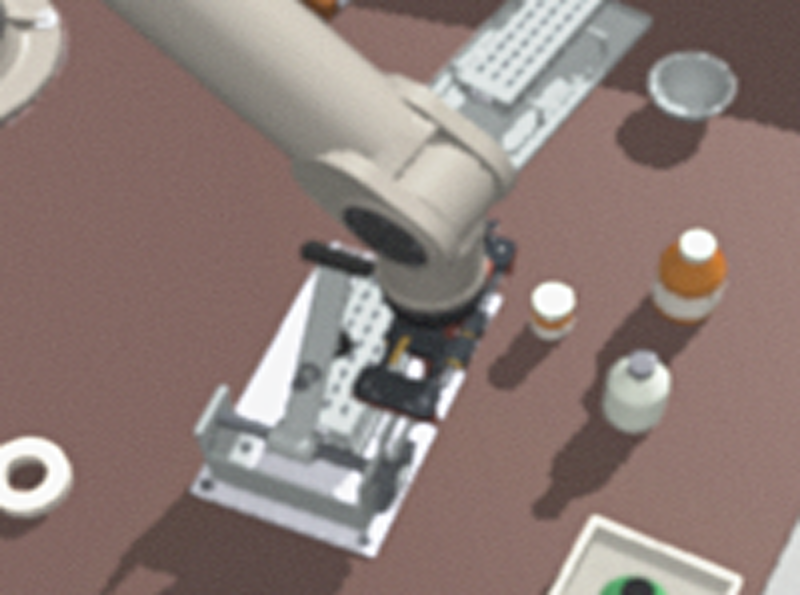

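```bash
python3 - <<'E'
from h import *
from st import bx,by
S=pickle.load(open("scene0.pkl","rb"))
O=np.array([.5499,-.154,0])
for c in[(338,258),(305,248),(375,268)]:
    o,v=ray(S,(210+c[0]/4,160+c[1]/3.5)); t=-(o-O)@by/(v@by); P=o+t*v; print(c,(P-O)@bx,(P-O)@by,P[2])
for n in(0,):
    o,v=ray(S,(240+342/5,215+88/5));t=-(o-O)@by/(v@by); P=o+t*v;print("closed",(P-O)@bx,P[2])
E
```

```text
t 6.0667 p [ 0.6425 -0.1808  0.1117] q [ 0.2737  0.5289 -0.1318  1.6595  0.0868  0.9352 -1.3788] F [-3.698   2.1065 14.3477] w 0.0005125203992286657
(338, 258) 0.015897722110125617 3.4234405982574833e-17 0.27388456422316265
(305, 248) 0.06023020320063882 5.317347034751226e-17 0.37463421679131437
(375, 268) -0.04271352762260861 4.628981106278353e-17 0.14336792130841647
closed -0.07950421975605569 0.10439976996775524
```

```bash
python3 - <<'E'
from h import *
d=pickle.load(open("wrist2.pkl","rb"));K=d["mtx"];H=np.array(d["hand_eye"])
for z in (-.0375,-.025,-.015):
 for x in(-.06,-.07,-.08,-.09,-.1,-.11,-.12):
    c=np.linalg.inv(H)@np.array([x,.05,z,1]);th=np.arctan2(np.hypot(c[0],c[1]),c[2]);a=c[:2]/np.hypot(*c[:2])*th
    print(z,x,K[0,0]*a+[K[0,2],K[1,2]])
E
```

```text
-0.0375 -0.06 [422.78776909 191.72739451]
-0.0375 -0.07 [429.91805053 197.32949034]
-0.0375 -0.08 [438.0022948  203.74291259]
-0.0375 -0.09 [447.22321533 211.13991301]
-0.0375 -0.1 [457.8046218  219.73838887]
-0.0375 -0.11 [470.01891509 229.81449671]
-0.0375 -0.12 [484.19256669 241.71716074]
-0.025 -0.06 [420.4202586  216.86542915]
-0.025 -0.07 [427.11100144 223.97079822]
-0.025 -0.08 [434.64011919 232.03881835]
-0.025 -0.09 [443.15188227 241.25435344]
-0.025 -0.1 [452.81688331 251.84377988]
-0.025 -0.11 [463.83374057 264.08284263]
-0.025 -0.12 [476.42720491 278.30325026]
-0.015 -0.06 [418.30557091 236.06321528]
-0.015 -0.07 [424.61407704 244.19230897]
-0.015 -0.08 [431.66554518 253.35993617]
-0.015 -0.09 [439.57501616 263.74793634]
-0.015 -0.1 [448.47399933 275.57267175]
-0.015 -0.11 [458.50918131 289.08863429]
-0.015 -0.12 [469.83739113 304.58902228]
```

The hold-down is fully back. Its bar is at bay x = 16 mm, z = 274 mm, and I predicted 13 and 277. The tip offset of about 33 mm shows in two independent ways, the contact height and where the fingertip appears in the image, so I'll correct for it. Next I'll retreat straight up.

Request:
move_arm(commands=[{"xyz": [-6,0,0],"rotation": [0,0,0],"fingers": 0},{"xyz": [-20,0,-3],"rotation": [0,0,0],"fingers": 0},{"xyz": [-35,0,-3],"rotation": [0,0,0],"fingers": 0},{"xyz": [-35,0,-2],"rotation": [0,0,0],"fingers": 0},{"xyz": [-35,0,0],"rotation": [0,0,0],"fingers": 0.5},{"xyz": [-30,0,0],"rotation": [0,0,0],"fingers": 1},{"xyz": [-15,0,0],"rotation": [0,0,0],"fingers": 1}])

```text
time: 6.65
position: [0.6395, -0.182, 0.2853]
orientation: [0.707, 0.025, -0.706, 0.031]
contact_force: [1.1, 0.3, -0.2]
grip_width: 0.017
```

```bash
cat > gr.py <<'E'
from st import *
import sys
OFF=.033
def lean(yawdeg,th):
    y=np.radians(yawdeg);cx=np.array([np.cos(y),np.sin(y),0]);t=np.radians(th)
    x=np.sin(t)*cx-np.cos(t)*bz; z=np.cos(t)*cx+np.sin(t)*bz
    return np.array([x,np.cross(z,x),z]).T
tip=lambda: s["position"]-OFF*R[:,0]
def go(tippos,Rt):
    to(np.array(tippos)+OFF*Rt[:,0],Rt); print("tip now",tip()," tool x",R[:,0],"z",R[:,2])
if __name__=="__main__":
    x,y,z,yaw,th=map(float,sys.argv[1:6]); go([x,y,z],lean(yaw,th))
E
python3 gr.py .526 .233 .15 -98 35
```

```text
t 6.65 p [ 0.6395 -0.182   0.2853] q [ 0.2706  0.3977 -0.1289  1.4555  0.0599  1.2898 -1.3563] F [ 1.089   0.2675 -0.1987] w 0.016991791912022925
shift mm tool [ 159.1 -405.5   84.4]
rot deg [-74.97 -29.14  23.22]
tip now [ 0.6395 -0.1817  0.3183]  tool x [ 0.0008 -0.0079 -1.    ] z [-0.9969 -0.0793 -0.0002]
```

```bash
python3 - <<'E'
from h import *
S=pickle.load(open("scene0.pkl","rb"));T=pickle.load(open("top0.pkl","rb"))
for p in[(376,137),(457,157)]:print(onz(S,p,0))
for a,b in[((384,92),(208,187)),((386,86),(190,195))]:pass
# top corners (top view): near-right  (207,192)?; scene top front corners (384,92),(468,116)
for z in(.2,.25,.3):print(z,onz(S,(382,93),z),onz(S,(468,117),z),onz(T,(196,190),z),onz(T,(182,90),z))
E
```

```text
[0.56120722 0.48105815 0.        ]
[0.8909172  0.53307332 0.        ]
0.2 [0.54414313 0.53668973 0.2       ] [0.87534534 0.56935769 0.2       ] [0.532303   0.44105134 0.2       ] [0.86192536 0.50135901 0.2       ]
0.25 [0.55806852 0.49270204 0.25      ] [0.87785111 0.52424364 0.25      ] [0.52154993 0.42503849 0.25      ] [0.83665372 0.48268984 0.25      ]
0.3 [0.57199391 0.44871435 0.3       ] [0.88035688 0.47912958 0.3       ] [0.51079685 0.40902563 0.3       ] [0.81138208 0.46402066 0.3       ]
```

Request:
move_arm(commands=[{"xyz": [0,-20,0],"rotation": [-3,0,0],"fingers": 1},{"xyz": [0,-35,0],"rotation": [-6,0,0],"fingers": 1},{"xyz": [0,-35,4],"rotation": [-7,0,0],"fingers": 1},{"xyz": [0,-35,8],"rotation": [-7,0,0],"fingers": 1}])

```text
time: 6.98
position: [0.6022, -0.0705, 0.2843]
orientation: [0.687, 0.163, -0.687, 0.174]
contact_force: [1.4, 0.7, -0.2]
grip_width: 0.0438
```

```bash
python3 gr.py .526 .233 .15 -98 35
```

```text
t 6.9833 p [ 0.6022 -0.0705  0.2843] q [ 0.1975  0.3016 -0.2472  1.5981  0.0929  1.2486 -1.1574] F [ 1.353   0.6715 -0.2309] w 0.04376012834746898
shift mm tool [ 156.6 -291.3  -62.6]
rot deg [-52.84 -31.69  15.91]
tip now [ 0.6021 -0.07    0.3173]  tool x [ 0.0038 -0.0153 -0.9999] z [-0.8863 -0.4632  0.0037]
```

Request:
move_arm(commands=[{"xyz": [0,-30,-8],"rotation": [-5.3,-3.2,1.6],"fingers": 1},{"xyz": [0,-30,-12],"rotation": [-5.3,-3.2,1.6],"fingers": 1},{"xyz": [2,-30,-16],"rotation": [-5.3,-3.2,1.6],"fingers": 1},{"xyz": [4,-28,-18],"rotation": [-5.3,-3.2,1.6],"fingers": 1}])

```text
time: 7.32
position: [0.5682, 0.0548, 0.2644]
orientation: [-0.564, -0.229, 0.707, -0.36]
contact_force: [1.5, 0.8, -0.0]
grip_width: 0.0705
```

```bash
python3 gr.py .526 .233 .15 -98 32
```

```text
t 7.3167 p [0.5682 0.0548 0.2644] q [-0.0743  0.3689 -0.3509  1.5902  0.3167  1.4172 -1.2006] F [ 1.4655  0.7827 -0.0219] w 0.07049190892740384
shift mm tool [ 101.3 -148.2 -126.3]
rot deg [-30.89 -15.18   8.42]
tip now [0.5716 0.063  0.2962]  tool x [-0.1046 -0.2511 -0.9623] z [-0.632  -0.7303  0.2592]
```

Request:
move_arm(commands=[{"xyz": [5,-24,-20],"rotation": [-6,-3,1.6],"fingers": 1},{"xyz": [8,-24,-22],"rotation": [-6,-3,1.6],"fingers": 1},{"xyz": [8,-22,-24],"rotation": [-6,-3,1.6],"fingers": 1},{"xyz": [8,-18,-24],"rotation": [-6,-3,1.6],"fingers": 1}])

```text
time: 7.65
position: [0.5294, 0.1687, 0.1954]
orientation: [-0.407, -0.304, 0.673, -0.537]
contact_force: [0.8, 0.0, -0.9]
grip_width: 0.0876
```

```bash
python3 gr.py .526 .233 .15 -98 32
```

```text
t 7.65 p [0.5294 0.1687 0.1954] q [-0.3295  0.5286 -0.4443  1.6066  0.5015  1.5103 -1.1627] F [ 0.8196  0.0495 -0.85  ] w 0.08764644964776638
shift mm tool [ 42.3 -18.8 -74. ]
rot deg [-5.74 -2.94  1.59]
tip now [0.5325 0.1844 0.2243]  tool x [-0.0923 -0.4763 -0.8744] z [-0.2206 -0.8466  0.4844]
```

Request:
move_arm(commands=[{"xyz": [6,-6,-24],"rotation": [-2.5,-1,0.6],"fingers": 1},{"xyz": [10,-5,-24],"rotation": [-1,-0.5,0.3],"fingers": 1},{"xyz": [8,-1,-10],"rotation": [0,0,0],"fingers": 1},{"xyz": [0,0,0],"rotation": [0,0,0],"fingers": 1}])

```text
time: 7.98
position: [0.5138, 0.2202, 0.1331]
orientation: [-0.369, -0.326, 0.66, -0.568]
contact_force: [0.1, -1.1, 0.9]
grip_width: 0.0876
```

```bash
python3 gr.py .526 .233 .15 -98 32;python3 - <<'E'
from h import *
from bench import r
d=r.get_image("wrist");cv2.imwrite("pics/w7.png",d["pixels"]);pickle.dump(d,open("wrist7.pkl","wb"))
d=r.get_image("scene");cv2.imwrite("pics/s7.png",d["pixels"]);pickle.dump(d,open("scene7.pkl","wb"))
E
python3 st.py
```

```text
t 7.9833 p [0.5138 0.2202 0.1331] q [-0.4187  0.637  -0.4625  1.6062  0.5401  1.4808 -1.2014] F [ 0.0675 -1.1007  0.871 ] w 0.08760597291037438
shift mm tool [10.9 10.5 -3. ]
rot deg [ 0.18 -0.93  0.65]
tip now [0.5165 0.237  0.1613]  tool x [-0.0831 -0.5095 -0.8564] z [-0.1162 -0.8486  0.5161]
t 8.0833 p [0.5154 0.2189 0.1357] q [-0.4162  0.6333 -0.4616  1.6045  0.5398  1.4825 -1.2006] F [-0.1327 -0.0506  0.2734] w 0.08802858161860105
```

View pics/w7.png

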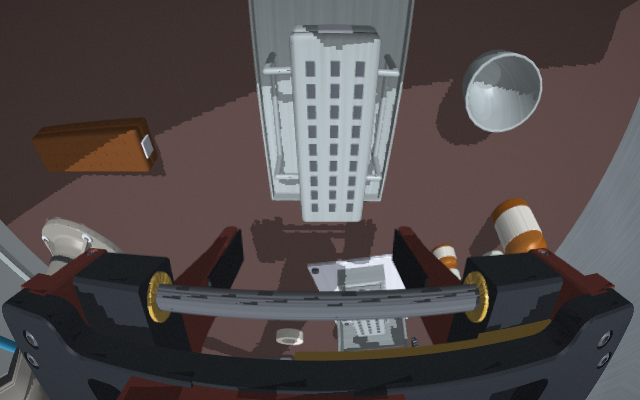

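View pics/s7.png

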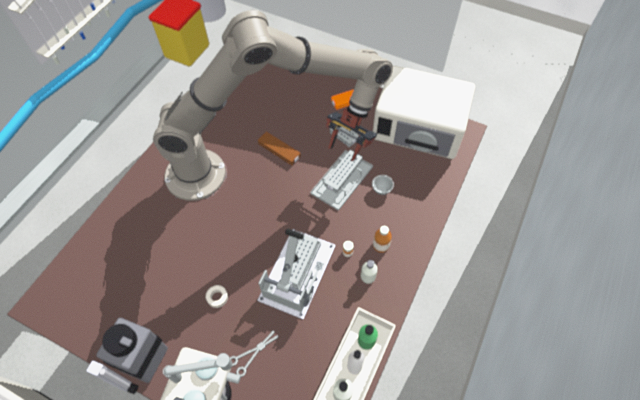

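```bash
python3 - <<'E'
from h import *
import cv2
d=pickle.load(open("wrist7.pkl","rb"))
cv2.imwrite("pics/w7z.png",cv2.resize(d["pixels"][10:240,250:420],None,fx=3.4,fy=2.6,interpolation=cv2.INTER_CUBIC))
E
```

```text
(no output)
```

View pics/w7z.png

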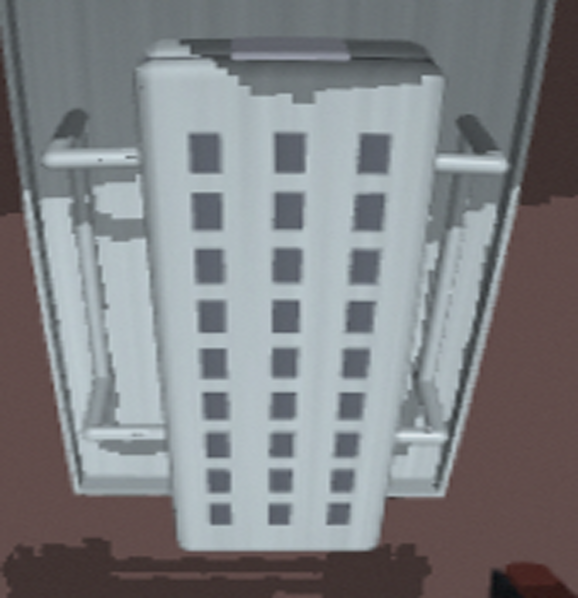

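```bash
python3 - <<'E'
from h import *
import json
np.set_printoptions(precision=4,suppress=True)
d=pickle.load(open("wrist7.pkl","rb"))
L=[json.loads(l) for l in open("log.jsonl")];s=L[-2];print(s["time"])
p=np.array(s["position"]);q=s["orientation"]
c=lambda u:(250+u[0]/3.4-.35,10+u[1]/2.6-.3)
P=[wonz(d,c(u),p,q,.074) for u in[(205,153),(373,153),(220,514),(339,514),(285,362),(140,70),(441,75),(178,545),(382,545)]]
for x in P:print(x)
print("hole mid",np.mean(P[:4],0),"corner mid",np.mean(P[5:],0))
a=P[2]-P[0];b=P[3]-P[1];print(np.degrees(np.arctan2(a[1],a[0])),np.degrees(np.arctan2(b[1],b[0])),np.linalg.norm(P[7]-P[5]),np.linalg.norm(P[5]-P[6]),np.linalg.norm(P[7]-P[8]))
E
```

```text
7.9833
[0.5197 0.3045 0.074 ]
[0.5513 0.3006 0.074 ]
[0.5027 0.1722 0.074 ]
[0.5345 0.1679 0.074 ]
[0.5272 0.2366 0.074 ]
[0.5115 0.3281 0.074 ]
[0.5654 0.3204 0.074 ]
[0.4883 0.1567 0.074 ]
[0.5456 0.149  0.074 ]
hole mid [0.5271 0.2363 0.074 ] corner mid [0.5277 0.2385 0.074 ]
-97.34220676084772 -97.20667377821373 0.17297313256375949 0.05441514692405077 0.057782727546087945
```

```bash
python3 gr.py .5265 .235 .10 -97.5 32
```

```text
t 8.0833 p [0.5154 0.2189 0.1357] q [-0.4162  0.6333 -0.4616  1.6045  0.5398  1.4825 -1.2006] F [-0.1327 -0.0506  0.2734] w 0.08802858161860105
shift mm tool [ 54.5   9.5 -32.9]
rot deg [-0.51 -1.    0.86]
tip now [0.5181 0.2356 0.164 ]  tool x [-0.082  -0.5085 -0.8571] z [-0.1208 -0.8486  0.515 ]
```

Request:
move_arm(commands=[{"xyz": [10,8,-6],"rotation": [-0.4,-0.8,0.7],"fingers": 1},{"xyz": [14,0,-9],"rotation": [0,0,0],"fingers": 1},{"xyz": [14,0,-9],"rotation": [0,0,0],"fingers": 1},{"xyz": [8,0,-5],"rotation": [0,0,0],"fingers": 1},{"xyz": [0,0,0],"rotation": [0,0,0],"fingers": 1}])

```text
time: 8.5
position: [0.5295, 0.2116, 0.0807]
orientation: [-0.37, -0.315, 0.659, -0.573]
contact_force: [0.3, -0.7, 0.1]
grip_width: 0.0876
```

```bash
python3 gr.py .5265 .235 .057 -97.5 32
```

```text
t 8.5 p [0.5295 0.2116 0.0807] q [-0.4242  0.707  -0.4366  1.6205  0.5913  1.4093 -1.2412] F [ 0.3281 -0.7171  0.0526] w 0.08763198544086706
shift mm tool [ 41.1  -6.6 -31.7]
rot deg [-0.94 -0.21 -0.02]
tip now [0.5318 0.2288 0.1087]  tool x [-0.0684 -0.5223 -0.85  ] z [-0.1272 -0.8405  0.5267]
```

Request:
move_arm(commands=[{"xyz": [6,-5,-8],"rotation": [-0.7,0,0],"fingers": 1},{"xyz": [8,0,-6],"rotation": [0,0,0],"fingers": 1},{"xyz": [0,0,0],"rotation": [0,0,0],"fingers": 1}])

```text
time: 8.75
position: [0.5253, 0.2157, 0.0592]
orientation: [-0.367, -0.319, 0.658, -0.575]
contact_force: [0.3, -1.1, 0.4]
grip_width: 0.0876
```

```bash
python3 gr.py .5265 .235 .057 -97.5 32
```

```text
t 8.75 p [0.5253 0.2157 0.0592] q [-0.4329  0.7342 -0.4359  1.63    0.6008  1.3837 -1.2557] F [ 0.3137 -1.1496  0.4487] w 0.08759497392570668
shift mm tool [ 24.7  -1.4 -17.5]
rot deg [-0.29 -0.17  0.05]
tip now [0.5276 0.2329 0.0873]  tool x [-0.0697 -0.5228 -0.8496] z [-0.1158 -0.8417  0.5274]
```

Request:
move_arm(commands=[{"xyz": [8,-1,-6],"rotation": [-0.2,0,0],"fingers": 1},{"xyz": [8,0,-6],"rotation": [0,0,0],"fingers": 1},{"xyz": [6,0,-4],"rotation": [0,0,0],"fingers": 1},{"xyz": [0,0,0],"rotation": [0,0,0],"fingers": 1},{"xyz": [0,0,0],"rotation": [0,0,0],"fingers": 1}])

```text
time: 9.17
position: [0.5242, 0.219, 0.029]
orientation: [-0.366, -0.321, 0.657, -0.576]
contact_force: [-0.8, 0.1, 0.3]
grip_width: 0.0879
```

```bash
python3 gr.py .5265 .235 .057 -97.5 32; python3 - <<'E'
from h import *
from bench import r
d=r.get_image("wrist");cv2.imwrite("pics/w8.png",d["pixels"])
d=r.get_image("scene");cv2.imwrite("pics/s8.png",cv2.resize(d["pixels"][60:230,260:460],None,fx=4,fy=3.5,interpolation=cv2.INTER_CUBIC))
E
```

```text
t 9.1667 p [0.5242 0.219  0.029 ] q [-0.4423  0.7749 -0.4295  1.6364  0.6179  1.3459 -1.2784] F [-0.8389  0.0748  0.2787] w 0.08792392054539838
shift mm tool [0.7 0.2 1.1]
rot deg [ 0.01 -0.2   0.03]
tip now [0.5265 0.2362 0.057 ]  tool x [-0.0693 -0.5223 -0.8499] z [-0.1108 -0.8427  0.5269]
```

View pics/w8.png

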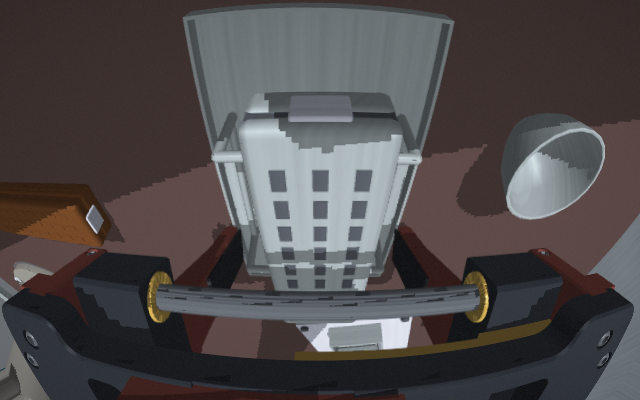

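View pics/s8.png

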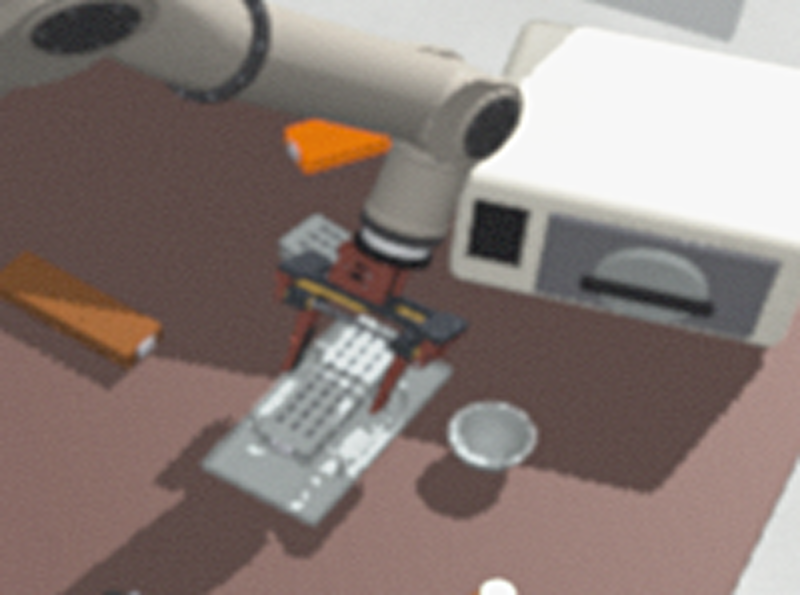

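Request:
move_arm(commands=[{"xyz": [0,0,0],"rotation": [0,0,0],"fingers": 0},{"xyz": [0,0,0],"rotation": [0,0,0],"fingers": 0},{"xyz": [0,0,0],"rotation": [0,0,0],"fingers": 0},{"xyz": [0,0,0],"rotation": [0,0,0],"fingers": 0},{"xyz": [0,0,0],"rotation": [0,0,0],"fingers": 0},{"xyz": [0,0,0],"rotation": [0,0,0],"fingers": 0},{"xyz": [0,0,0],"rotation": [0,0,0],"fingers": 0}])

```text
time: 9.85
position: [0.5254, 0.2195, 0.031]
orientation: [-0.367, -0.32, 0.656, -0.576]
contact_force: [0.4, 0.0, -0.4]
grip_width: 0.0578
```

```bash
python3 gr.py .5265 .235 .15 -97.5 32
```

```text
t 9.85 p [0.5254 0.2195 0.031 ] q [-0.4417  0.7718 -0.4297  1.6353  0.6176  1.3461 -1.278 ] F [ 0.3957  0.0319 -0.4092] w 0.05778492628961316
shift mm tool [-76.5  -0.7  49.5]
rot deg [-0.11 -0.35 -0.09]
tip now [0.5276 0.2367 0.0591]  tool x [-0.067  -0.5205 -0.8512] z [-0.113  -0.8437  0.5248]
```

Request:
move_arm(commands=[{"xyz": [-5,0,3],"rotation": [0,0,0],"fingers": 0},{"xyz": [-12,0,8],"rotation": [0,0,0],"fingers": 0},{"xyz": [-17,0,11],"rotation": [0,0,0],"fingers": 0},{"xyz": [-17,0,11],"rotation": [0,0,0],"fingers": 0},{"xyz": [-10,0,7],"rotation": [0,0,0],"fingers": 0},{"xyz": [0,0,0],"rotation": [0,0,0],"fingers": 0}])

```text
time: 10.35
position: [0.5239, 0.2172, 0.109]
orientation: [-0.366, -0.321, 0.657, -0.576]
contact_force: [-0.4, 0.4, -2.9]
grip_width: 0.0577
```

```bash
python3 gr.py .53 .075 .125 -85 32; python3 - <<'E'
from h import *
from bench import r
d=r.get_image("wrist");cv2.imwrite("pics/w9.png",d["pixels"]);pickle.dump(d,open("wrist9.pkl","wb"))
d=r.get_image("scene");cv2.imwrite("pics/s9.png",cv2.resize(d["pixels"][60:300,240:440],None,fx=3,fy=2.5,interpolation=cv2.INTER_CUBIC));pickle.dump(d,open("scene9.pkl","wb"))
d=r.get_image("top");pickle.dump(d,open("top9.pkl","wb"));cv2.imwrite("pics/t9.png",cv2.resize(d["pixels"][130:250,220:460],None,fx=3.3,fy=3.3,interpolation=cv2.INTER_CUBIC))
E
```

```text
t 10.35 p [0.5239 0.2172 0.109 ] q [-0.4247  0.6724 -0.4513  1.6096  0.5724  1.451  -1.2135] F [-0.3578  0.4343 -2.8817] w 0.057741865285864905
shift mm tool [ 92.8  28.5 127.5]
rot deg [-10.63  -0.31   6.63]
tip now [0.5261 0.2344 0.1371]  tool x [-0.0691 -0.5208 -0.8509] z [-0.1112 -0.8436  0.5253]
```

View pics/w9.png

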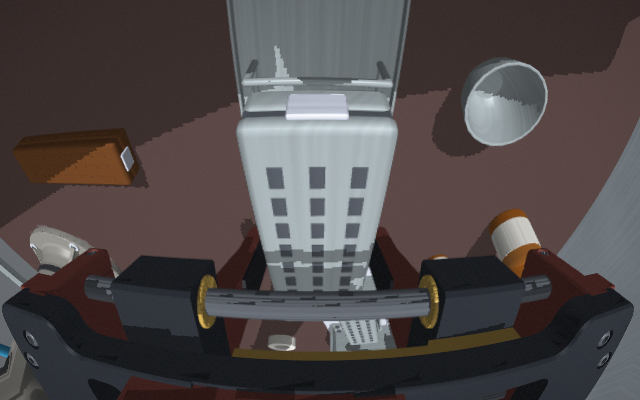

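View pics/s9.png

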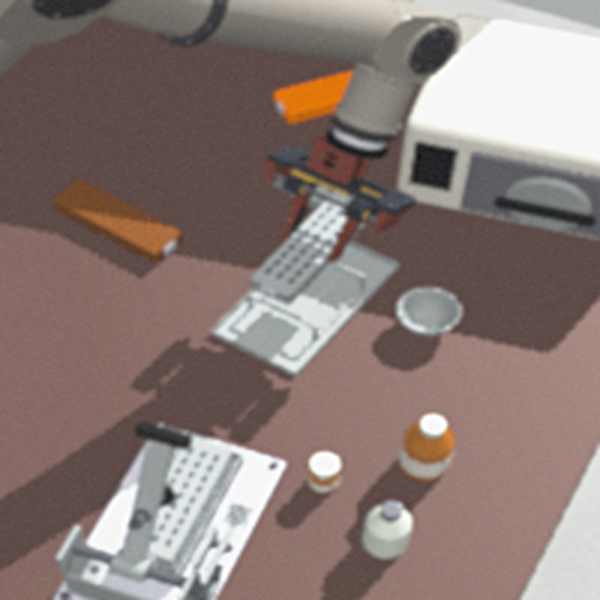

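View pics/t9.png

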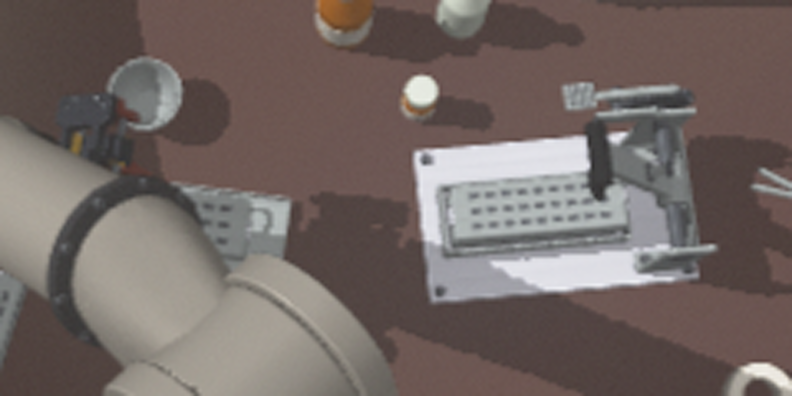

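```bash
python3 - <<'E'
from h import *
T=pickle.load(open("top9.pkl","rb"))["pixels"];S=pickle.load(open("scene9.pkl","rb"))["pixels"]
cv2.imwrite("pics/t9b.png",cv2.resize(T[170:220,340:420],None,fx=10,fy=10,interpolation=cv2.INTER_CUBIC))
cv2.imwrite("pics/s9b.png",cv2.resize(S[228:300,260:340],None,fx=8,fy=8,interpolation=cv2.INTER_CUBIC))
E
```

```text
(no output)
```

View pics/t9b.png

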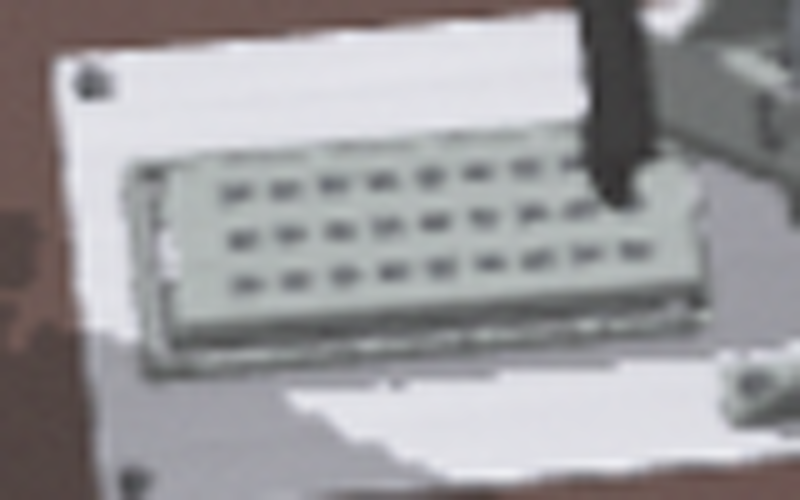

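View pics/s9b.png

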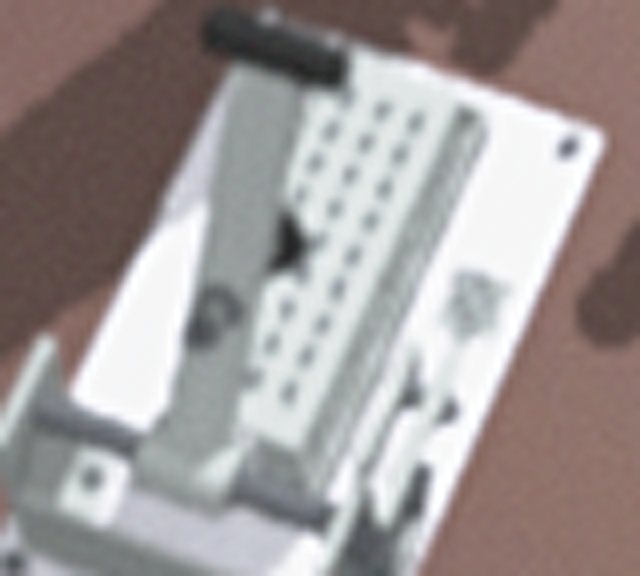

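```bash
python3 - <<'E'
from h import *
from st import bx,by
T=pickle.load(open("top9.pkl","rb"));S=pickle.load(open("scene9.pkl","rb"))
t=lambda u:(340+u[0]/10-.45,170+u[1]/10-.45)
q=lambda u:(260+u[0]/8-.44,228+u[1]/8-.44)
for a,b in[((237,194),(418,122)),((431,175),(353,262)),((243,240),(385,107)),((291,236),(368,140))]:
    print(tri(T,t(a),S,q(b)))
for z in(.055,.07,.082):
    A=[onz(T,t(u),z) for u in[(237,194),(247,287),(636,249)]]
    far9=A[0]+A[2]-A[1]
    c=(A[0]+A[2])/2; d=A[2]-A[1]
    B=[onz(S,q(u),z) for u in[(418,122),(288,395)]]
    e=B[1]-B[0]; mid=(B[0]+B[1])/2
    print(z,"top centre",c,"yaw",np.degrees(np.arctan2(d[1],d[0])),np.linalg.norm(d),"row sp",np.linalg.norm(A[0]-A[1]),"scene farrow mid",mid,np.degrees(np.arctan2(e[1],e[0])),np.linalg.norm(e))
    print("   scene centre",mid-by*.016)
d=pickle.load(open("wrist9.pkl","rb"))
E
```

```text
t 10.5 p [0.5226 0.2163 0.1058] q [-0.4252  0.6764 -0.4503  1.6123  0.5729  1.4488 -1.2144] F [-0.4548 -0.5699 -1.2957] w 0.05797737756524356
(array([ 0.5597, -0.0875,  0.0623]), [np.float64(0.0015414698321567532), np.float64(0.0015414698321569334)])
(array([ 0.5653, -0.1559,  0.0588]), [np.float64(0.0002270575191258176), np.float64(0.00022705751912563006)])
(array([ 0.5436, -0.0885,  0.0639]), [np.float64(0.002001026529239265), np.float64(0.0020010265292393623)])
(array([ 0.5446, -0.1053,  0.0636]), [np.float64(0.0015851225983917877), np.float64(0.0015851225983917136)])
0.055 top centre [ 0.5495 -0.1579  0.055 ] yaw -85.04992372887305 0.1350841640040406 row sp 0.032800948299092775 scene farrow mid [ 0.5637 -0.1517  0.055 ] -86.1093324912038 0.1367441704011809
   scene centre [ 0.5478 -0.1531  0.055 ]
0.07 top centre [ 0.5465 -0.1551  0.07  ] yaw -85.04992372887307 0.13350136291741282 row sp 0.032416614746799646 scene farrow mid [ 0.5673 -0.1572  0.07  ] -86.10933249120379 0.1354582924606269
   scene centre [ 0.5514 -0.1586  0.07  ]
0.082 top centre [ 0.544  -0.1529  0.082 ] yaw -85.04992372887307 0.1322351220481106 row sp 0.03210914790496502 scene farrow mid [ 0.5702 -0.1616  0.082 ] -86.10933249120379 0.13442959010818348
   scene centre [ 0.5543 -0.163   0.082 ]
```

```bash
python3 - <<'E'
from h import *
import json
from scipy.spatial.transform import Rotation as Ro
d=pickle.load(open("wrist9.pkl","rb"))
L=[json.loads(l) for l in open("log.jsonl")];s=[l for l in L if abs(l["time"]-10.35)<.01][-1]
p=np.array(s["position"]);q=s["orientation"];R=Ro.from_quat(q).as_matrix();tip=p-.033*R[:,0]
ht=tip[2]+.015
A=[wonz(d,u,p,q,ht) for u in[(275.5,178),(359,178),(317,178),(317,231),(317.5,251)]]
for a in A:print(a-tip)
v=A[0]-A[1];yaw=np.degrees(np.arctan2(v[1],v[0]));print("across dir",yaw,"hole span",np.linalg.norm(v),"tool yaw z",np.degrees(np.arctan2(R[1,2],R[0,2])),np.linalg.norm(A[2]-A[3]),np.linalg.norm(A[2]-A[4]))
h=R[:,2].copy();h[2]=0;h/=np.linalg.norm(h)
for n,a in((0,A[2]),(2,A[3]),(3,A[4])):print("cassette centre along x rel tip",(a-tip)@h+(4-n)*.0167,"across",(a-tip)@R[:,1])
E
```

```text
[-0.00788213  0.06774906  0.015     ]
[0.02372221 0.06357442 0.015     ]
[0.00781943 0.06561075 0.015     ]
[0.00340012 0.03246331 0.015     ]
[0.00142026 0.01571846 0.015     ]
across dir 172.4753293353796 hole span 0.03187885595136804 tool yaw z -97.50885244453072 0.03344073876828658 0.050300992666993276
cassette centre along x rel tip 0.0007300467264770849 across -0.0008439917039293571
cassette centre along x rel tip 0.0007707485215725438 across -0.0008854312978497631
cassette centre along x rel tip 0.000930732896273375 across -0.0006559288211157539
```

```bash
python3 gr.py .53 .074 .105 -85.2 32
```

```text
t 10.5 p [0.5226 0.2163 0.1058] q [-0.4252  0.6764 -0.4503  1.6123  0.5729  1.4488 -1.2144] F [-0.4548 -0.5699 -1.2957] w 0.05797737756524356
shift mm tool [107.3  29.7 118.4]
rot deg [-10.34  -0.18   6.68]
tip now [0.525  0.2336 0.1338]  tool x [-0.0719 -0.5227 -0.8495] z [-0.1091 -0.8424  0.5276]
```

Request:
move_arm(commands=[{"xyz": [8,3,10],"rotation": [-1.2,0,0.8],"fingers": 0},{"xyz": [15,4,18],"rotation": [-1.8,0,1.2],"fingers": 0},{"xyz": [15,3,18],"rotation": [-1.8,0,1.2],"fingers": 0},{"xyz": [15,2,18],"rotation": [-1.8,0,1.2],"fingers": 0},{"xyz": [15,1,17],"rotation": [-1.8,0,1.2],"fingers": 0},{"xyz": [14,0,14],"rotation": [-1,0,0.6],"fingers": 0}])

```text
time: 11.0
position: [0.5273, 0.0923, 0.0781]
orientation: [0.327, 0.361, -0.593, 0.641]
contact_force: [-0.4, -0.6, -1.8]
grip_width: 0.058
```

```bash
python3 gr.py .53 .074 .105 -85.2 32
```

```text
t 11.0 p [0.5273 0.0923 0.0781] q [-0.2735  0.5802 -0.448   1.8721  0.7303  1.2229 -1.0418] F [-0.3755 -0.5946 -1.8431] w 0.057993867652167345
shift mm tool [19.8  1.2 30. ]
rot deg [ 0.2  -0.33  0.42]
tip now [0.5261 0.1095 0.1062]  tool x [ 0.0367 -0.5238 -0.851 ] z [ 0.0746 -0.8478  0.5251]
```

Request:
move_arm(commands=[{"xyz": [15,1,24],"rotation": [0,-0.2,0.3],"fingers": 0},{"xyz": [16,0,25],"rotation": [0,0,0],"fingers": 0},{"xyz": [16,0,25],"rotation": [0,0,0],"fingers": 0},{"xyz": [8,0,13],"rotation": [0,0,0],"fingers": 0},{"xyz": [0,0,0],"rotation": [0,0,0],"fingers": 0}])

```text
time: 11.42
position: [0.5308, -0.021, 0.0708]
orientation: [0.321, 0.361, -0.595, 0.642]
contact_force: [0.9, 0.4, -1.5]
grip_width: 0.0578
```

```bash
python3 gr.py .549 -.155 .10 -85.2 32; python3 - <<'E'
from h import *
from bench import r
d=r.get_image("wrist");cv2.imwrite("pics/w10.png",d["pixels"]);pickle.dump(d,open("wrist10.pkl","wb"))
d=r.get_image("scene");cv2.imwrite("pics/s10.png",cv2.resize(d["pixels"][120:320,220:420],None,fx=3.5,fy=3,interpolation=cv2.INTER_CUBIC))
E
```

```text
t 11.4167 p [ 0.5308 -0.021   0.0708] q [-0.1269  0.5349 -0.3964  1.9727  0.801   1.1124 -0.9395] F [ 0.8897  0.3772 -1.4957] w 0.05775138694412981
shift mm tool [ 80.1   6.8 129.9]
rot deg [0.59 0.15 0.84]
tip now [ 0.5298 -0.0034  0.0987]  tool x [ 0.0299 -0.5315 -0.8465] z [ 0.0811 -0.8428  0.532 ]
```

View pics/w10.png

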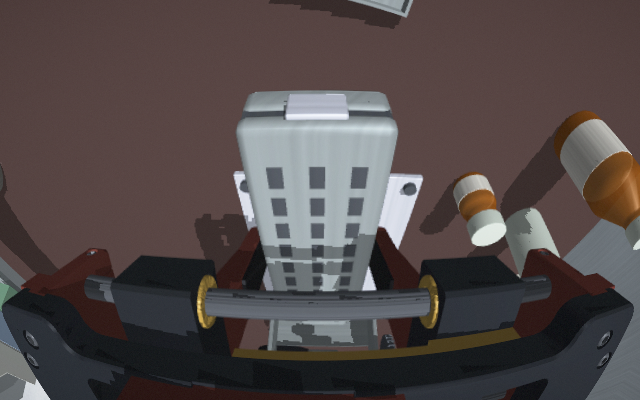

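View pics/s10.png

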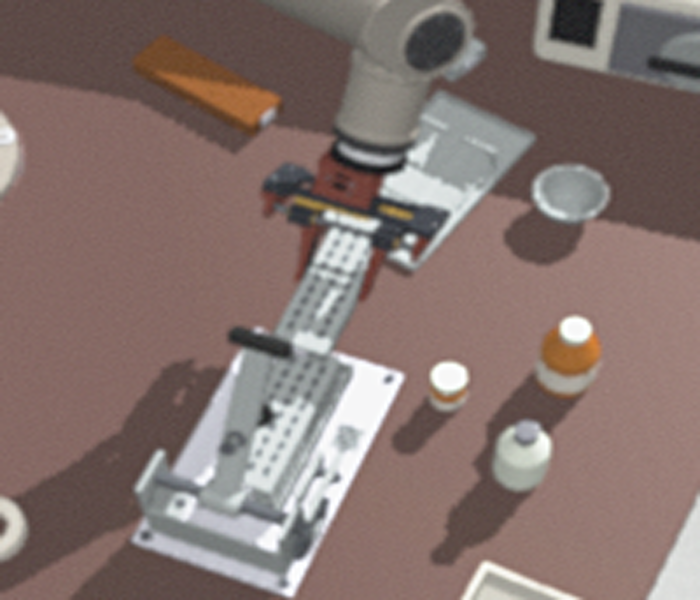

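Request:
move_arm(commands=[{"xyz": [10,3,16],"rotation": [0.3,0,0.4],"fingers": 0},{"xyz": [11,3,18],"rotation": [0.2,0,0.3],"fingers": 0},{"xyz": [11,1,18],"rotation": [0,0,0],"fingers": 0},{"xyz": [11,0,18],"rotation": [0,0,0],"fingers": 0},{"xyz": [6,0,9],"rotation": [0,0,0],"fingers": 0},{"xyz": [0,0,0],"rotation": [0,0,0],"fingers": 0}])

```text
time: 12.02
position: [0.5513, -0.102, 0.069]
orientation: [0.328, 0.362, -0.584, 0.648]
contact_force: [0.5, -0.0, -2.2]
grip_width: 0.0574
```

```bash
python3 gr.py .549 -.155 .10 -85.2 32
```

```text
t 12.0167 p [ 0.5513 -0.102   0.069 ] q [-0.0056  0.5146 -0.3493  1.9986  0.8716  1.0087 -0.8373] F [ 0.4712 -0.0226 -2.2328] w 0.05737921175637292
shift mm tool [33.9 -8.1 61.3]
rot deg [ 0.88 -0.51 -0.66]
tip now [ 0.5495 -0.0849  0.0971]  tool x [ 0.0551 -0.5195 -0.8527] z [ 0.0867 -0.8483  0.5224]
```

Request:
move_arm(commands=[{"xyz": [5,-4,9],"rotation": [0.5,-0.3,-0.4],"fingers": 0},{"xyz": [7,-1,12],"rotation": [0,0,0],"fingers": 0},{"xyz": [7,0,12],"rotation": [0,0,0],"fingers": 0},{"xyz": [0,0,0],"rotation": [0,0,0],"fingers": 0},{"xyz": [0,0,0],"rotation": [0,0,0],"fingers": 0}])

```text
time: 12.43
position: [0.5507, -0.1404, 0.0698]
orientation: [0.328, 0.36, -0.587, 0.646]
contact_force: [-0.9, 0.5, -0.7]
grip_width: 0.0577
```

```bash
python3 gr.py .549 -.155 .10 -85.2 32
```

```text
t 12.4333 p [ 0.5507 -0.1404  0.0698] q [ 0.0455  0.5064 -0.3266  2.0088  0.8925  0.9776 -0.7979] F [-0.8966  0.5142 -0.6904] w 0.05768020176849635
shift mm tool [14.8 -3.3 28.3]
rot deg [ 0.51 -0.33 -0.38]
tip now [ 0.549  -0.1232  0.0979]  tool x [ 0.0505 -0.5227 -0.851 ] z [ 0.08   -0.8473  0.5251]
```

Request:
move_arm(commands=[{"xyz": [5,-2,9],"rotation": [0.3,-0.2,-0.3],"fingers": 0},{"xyz": [6,0,10],"rotation": [0,0,0],"fingers": 0},{"xyz": [1,0,3],"rotation": [0,0,0],"fingers": 0},{"xyz": [0,0,0],"rotation": [0,0,0],"fingers": 0},{"xyz": [0,0,0],"rotation": [0,0,0],"fingers": 0}])

```text
time: 12.85
position: [0.5512, -0.1673, 0.0713]
orientation: [0.328, 0.359, -0.59, 0.644]
contact_force: [0.2, -0.3, -2.1]
grip_width: 0.0575
```

```bash
python3 gr.py .549 -.155 .10 -85.2 32; python3 - <<'E'
from h import *
from bench import r
d=r.get_image("wrist");cv2.imwrite("pics/w11.png",d["pixels"]);pickle.dump(d,open("wrist11.pkl","wb"))
d=r.get_image("scene");cv2.imwrite("pics/s11.png",cv2.resize(d["pixels"][180:320,220:380],None,fx=5,fy=4.2,interpolation=cv2.INTER_CUBIC))
E
```

```text
t 12.85 p [ 0.5512 -0.1673  0.0713] q [ 0.0806  0.5033 -0.3099  2.0085  0.9046  0.9602 -0.7664] F [ 0.1901 -0.2822 -2.1218] w 0.05752577683311018
shift mm tool [ 2.  -1.2  4.7]
rot deg [ 0.22 -0.14 -0.09]
tip now [ 0.5497 -0.1499  0.0993]  tool x [ 0.0457 -0.5258 -0.8494] z [ 0.0748 -0.8461  0.5278]
```

View pics/w11.png

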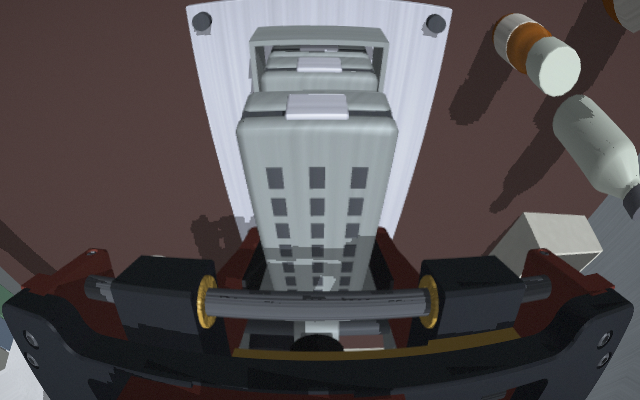

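View pics/s11.png

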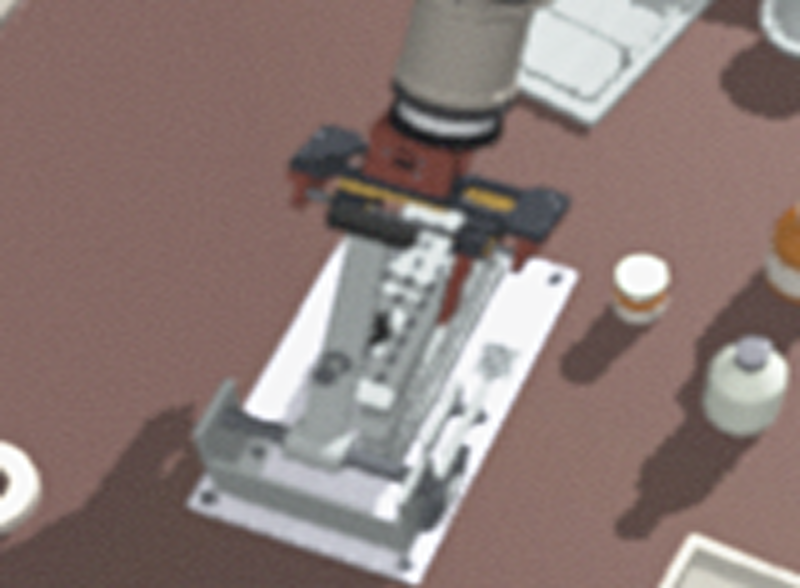

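```bash
python3 - <<'E'
from h import *
d=pickle.load(open("wrist11.pkl","rb"))
cv2.imwrite("pics/w11z.png",cv2.resize(d["pixels"][10:150,220:420],None,fx=4,fy=4,interpolation=cv2.INTER_CUBIC))
E
```

```text
(no output)
```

View pics/w11z.png

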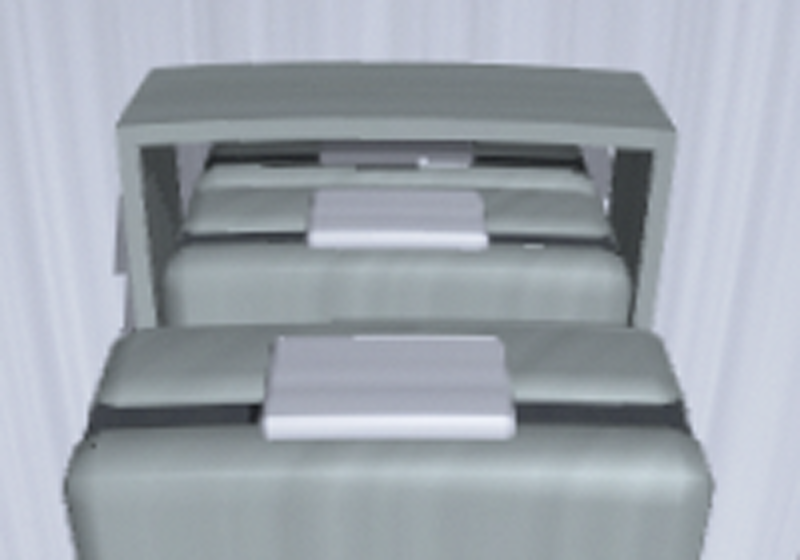

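```bash
python3 - <<'E'
from h import *
import json
from scipy.spatial.transform import Rotation as Ro
d=pickle.load(open("wrist11.pkl","rb"))
L=[json.loads(l) for l in open("log.jsonl")];s=[l for l in L if abs(l["time"]-12.85)<.01][-1]
p=np.array(s["position"]);q=s["orientation"];R=Ro.from_quat(q).as_matrix();tip=p-.033*R[:,0]
c=lambda u:(220+u[0]/4-.4,10+u[1]/4-.4)
h=R[:,2].copy();h[2]=0;h/=np.linalg.norm(h);l=R[:,1]
def f(us,z):
    A=[wonz(d,c(u),p,q,z) for u in us];m=np.mean(A,0)
    v=A[1]-A[0];return (m-tip)@h,(m-tip)@l,np.linalg.norm(v),np.degrees(np.arctan2(v@h,v@l))
print("held",f([(263,437),(515,437)],tip[2]+.012))
for z in(.05,.055,.06,.065,.07):print("pile",z,f([(307,245),(488,246)],z))
E
```

```text
held (np.float64(-0.09109827937949931), np.float64(-0.0009743288844041097), np.float64(0.021095754769653124), np.float64(0.04564040928186508))
pile 0.05 (np.float64(-0.08172194422692688), np.float64(3.771201920899971e-05), np.float64(0.023211520394294204), np.float64(0.29857266647813213))
pile 0.055 (np.float64(-0.08391877460717148), np.float64(9.758545092553758e-06), np.float64(0.02243448130349252), np.float64(0.29857266647814334))
pile 0.06 (np.float64(-0.0861156049874161), np.float64(-1.819492902388978e-05), np.float64(0.021657442212690607), np.float64(0.29857266647810793))
pile 0.065 (np.float64(-0.08831243536766073), np.float64(-4.614840314022229e-05), np.float64(0.0208804031218887), np.float64(0.29857266647810726))
pile 0.07 (np.float64(-0.09050926574790533), np.float64(-7.410187725655601e-05), np.float64(0.02010336403108701), np.float64(0.2985726664781397))
```

Request:
move_arm(commands=[{"xyz": [4,0.5,2],"rotation": [0,0,0],"fingers": 0},{"xyz": [4,0,-2],"rotation": [0,0,0],"fingers": 0},{"xyz": [2,0,-1],"rotation": [0,0,0],"fingers": 0},{"xyz": [0,0,0],"rotation": [0,0,0],"fingers": 0}])

```text
time: 13.28
position: [0.5528, -0.1701, 0.0612]
orientation: [0.328, 0.359, -0.589, 0.645]
contact_force: [-0.6, 0.3, -1.8]
grip_width: 0.0576
```

```bash
python3 gr.py .5495 -.154 .08 -85.2 32
```

```text
t 13.2833 p [ 0.5528 -0.1701  0.0612] q [ 0.081   0.5199 -0.3033  2.0112  0.9215  0.9436 -0.7795] F [-0.5601  0.2536 -1.8154] w 0.05758815161863466
shift mm tool [ 8.4 -1.9 -3.8]
rot deg [ 0.34 -0.2  -0.19]
tip now [ 0.5512 -0.1528  0.0892]  tool x [ 0.0475 -0.5247 -0.8499] z [ 0.077  -0.8464  0.5269]
```

Request:
move_arm(commands=[{"xyz": [2.5,-0.5,0],"rotation": [0.2,-0.1,-0.1],"fingers": 0},{"xyz": [1.5,0,-1],"rotation": [0,0,0],"fingers": 0},{"xyz": [0,0,0],"rotation": [0,0,0],"fingers": 0}])

```text
time: 13.53
position: [0.5522, -0.171, 0.0563]
orientation: [0.328, 0.358, -0.591, 0.644]
contact_force: [-0.1, 0.5, -1.9]
grip_width: 0.0577
```

```bash
python3 gr.py .5505 -.154 .077 -85.2 32
```

```text
t 13.5333 p [ 0.5522 -0.171   0.0563] q [ 0.0786  0.5284 -0.2997  2.0128  0.9285  0.9394 -0.7915] F [-0.0678  0.5392 -1.9419] w 0.05766571649105709
shift mm tool [ 6.4 -0.3 -3.6]
rot deg [ 0.17 -0.11 -0.07]
tip now [ 0.5507 -0.1537  0.0844]  tool x [ 0.0454 -0.5263 -0.8491] z [ 0.0741 -0.8458  0.5283]
```

Position and angle are both good. The cassette's bottom is at about 69 mm. From here I'll go down 1 to 1.5 mm at a time until I feel contact.

Request:
move_arm(commands=[{"xyz": [1.3,0,-0.8],"rotation": [0,0,0],"fingers": 0},{"xyz": [0,0,0],"rotation": [0,0,0],"fingers": 0}])

```text
time: 13.7
position: [0.5521, -0.1709, 0.0545]
orientation: [0.328, 0.358, -0.591, 0.644]
contact_force: [-0.7, -0.2, -2.4]
grip_width: 0.0571
```

Request:
move_arm(commands=[{"xyz": [1.3,0,-0.8],"rotation": [0,0,0],"fingers": 0},{"xyz": [0,0,0],"rotation": [0,0,0],"fingers": 0}])

```text
time: 13.87
position: [0.5523, -0.1708, 0.0529]
orientation: [0.328, 0.358, -0.591, 0.644]
contact_force: [0.0, 0.3, -2.4]
grip_width: 0.0575
```

```bash
python3 gr.py .5505 -.154 .077 -85.2 32
```

```text
t 13.8667 p [ 0.5523 -0.1708  0.0529] q [ 0.077   0.5341 -0.2982  2.0141  0.9335  0.9354 -0.7983] F [ 0.0397  0.3108 -2.4132] w 0.05746658551760564
shift mm tool [ 3.6 -0.4 -1.6]
rot deg [ 0.19 -0.12 -0.08]
tip now [ 0.5508 -0.1535  0.0809]  tool x [ 0.0455 -0.5262 -0.8491] z [ 0.0743 -0.8459  0.5282]
```

Request:
move_arm(commands=[{"xyz": [1.0,0,-0.5],"rotation": [0,0,0],"fingers": 0},{"xyz": [0,0,0],"rotation": [0,0,0],"fingers": 0}])

```text
time: 14.03
position: [0.5524, -0.1709, 0.0518]
orientation: [0.328, 0.358, -0.591, 0.644]
contact_force: [-0.6, -0.5, -1.8]
grip_width: 0.0574
```

Request:
move_arm(commands=[{"xyz": [1.0,0,-0.5],"rotation": [0,0,0],"fingers": 0},{"xyz": [0,0,0],"rotation": [0,0,0],"fingers": 0}])

```text
time: 14.2
position: [0.5527, -0.1709, 0.0517]
orientation: [0.328, 0.358, -0.591, 0.645]
contact_force: [-0.1, 0.3, -1.5]
grip_width: 0.0578
```

```bash
python3 gr.py .5505 -.154 .077 -85.2 32
```

```text
t 14.2 p [ 0.5527 -0.1709  0.0517] q [ 0.0757  0.5366 -0.2972  2.0144  0.9371  0.9342 -0.8028] F [-0.1268  0.3061 -1.4562] w 0.05782165255047526
shift mm tool [ 2.5 -0.8 -1.1]
rot deg [ 0.16 -0.05 -0.12]
tip now [ 0.5511 -0.1535  0.0797]  tool x [ 0.0464 -0.5272 -0.8485] z [ 0.0738 -0.8453  0.5292]
```

Request:
move_arm(commands=[{"xyz": [1.2,0,-0.7],"rotation": [0,0,0],"fingers": 0}])

```text
time: 14.28
position: [0.5529, -0.171, 0.0513]
orientation: [0.328, 0.357, -0.591, 0.645]
contact_force: [-5.8, 5.1, 17.9]
grip_width: 0.0576
```

Request:
move_arm(commands=[{"xyz": [1.2,0,-0.7],"rotation": [0,0,0],"fingers": 0}])

```text
time: 14.37
position: [0.5529, -0.1711, 0.0514]
orientation: [0.327, 0.356, -0.591, 0.645]
contact_force: [-7.3, 5.2, 16.5]
grip_width: 0.0576
```

```bash
python3 gr.py .5505 -.154 .077 -85.2 32
```

```text
t 14.3667 p [ 0.5529 -0.1711  0.0514] q [ 0.0734  0.5381 -0.2962  2.0146  0.9406  0.9356 -0.808 ] F [-7.3016  5.1972 16.5029] w 0.05759596061268668
shift mm tool [ 2.1 -1.  -1.1]
rot deg [ 0.11  0.14 -0.14]
tip now [ 0.5514 -0.1537  0.0793]  tool x [ 0.0469 -0.5299 -0.8468] z [ 0.0728 -0.8436  0.532 ]
```

Contact. The bottom is at about 64 mm, which agrees with the two camera estimates of 62 and 67 mm. I'll relax the load and then let go.

Request:
move_arm(commands=[{"xyz": [0,0,0],"rotation": [0,0,0],"fingers": 0},{"xyz": [0,0,0],"rotation": [0,0,0],"fingers": 0}])

```text
time: 14.53
position: [0.5531, -0.1709, 0.0521]
orientation: [0.327, 0.356, -0.591, 0.646]
contact_force: [0.6, -0.1, -1.9]
grip_width: 0.058
```

```bash
python3 gr.py .5505 -.154 .077 -85.2 32; python3 - <<'E'
from h import *
from bench import r
d=r.get_image("wrist");cv2.imwrite("pics/w12.png",d["pixels"][0:300])
E
```

```text
t 14.5333 p [ 0.5531 -0.1709  0.0521] q [ 0.0723  0.537  -0.2956  2.0146  0.9403  0.9359 -0.8079] F [ 0.5532 -0.0958 -1.8736] w 0.05802061472629997
shift mm tool [ 2.8 -1.2 -1.3]
rot deg [ 0.11  0.17 -0.19]
tip now [ 0.5516 -0.1534  0.08  ]  tool x [ 0.0478 -0.5302 -0.8465] z [ 0.0727 -0.8434  0.5324]
```

View pics/w12.png

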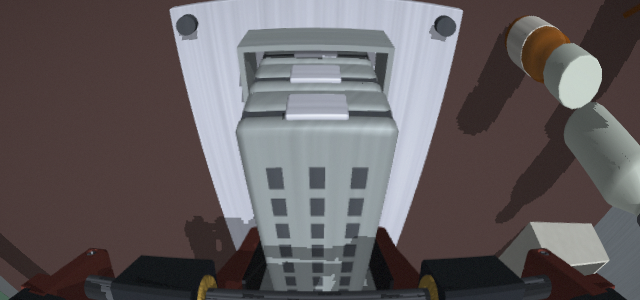

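```bash
python3 - <<'E'
from h import *
w=cv2.imread("pics/w12.png");cv2.imwrite("pics/w12z.png",cv2.resize(w[20:160,220:420],None,fx=4,fy=4,interpolation=cv2.INTER_CUBIC))
E
```

```text
(no output)
```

View pics/w12z.png

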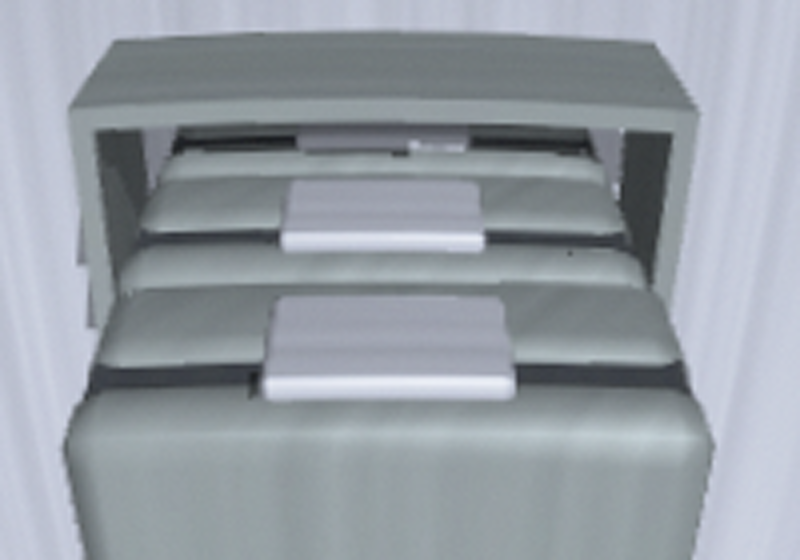

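```bash
python3 - <<'E'
from h import *
import json
from scipy.spatial.transform import Rotation as Ro
d=pickle.load(open("wrist11.pkl","rb"))
L=[json.loads(l) for l in open("log.jsonl")];s=L[-1]
p=np.array(s["position"]);q=s["orientation"];R=Ro.from_quat(q).as_matrix();tip=p-.033*R[:,0]
c=lambda u:(220+u[0]/4-.4,20+u[1]/4-.4)
h=R[:,2].copy();h[2]=0;h/=np.linalg.norm(h);l=R[:,1]
def f(us,z):
    A=[wonz(d,c(u),p,q,z) for u in us];m=np.mean(A,0)
    v=A[1]-A[0];return np.round(((m-tip)@h,(m-tip)@l,np.linalg.norm(v),np.degrees(np.arctan2(v@h,v@l))),4)
z0=tip[2]+.012
print("held",f([(263,397),(515,397)],z0)); print("pile",f([(281,249),(486,249)],z0-.0305))
print("held body",f([(66,440),(713,440)],z0-.0)); 
print("tool y",R[:,1])
E
```

```text
held [-0.0915 -0.001   0.021   0.0483]
pile [-0.0904 -0.0016  0.0212  0.1077]
held body [-0.0876 -0.0009  0.0562  0.0474]
tool y [0.99620639 0.08700354 0.00179082]
```

The held cassette is aligned with the pile to within about 1 mm along, 0.6 mm across and 0.1° in yaw. I'll set it down the last 0.7 mm and release.

Request:
move_arm(commands=[{"xyz": [0.5,0,-0.3],"rotation": [0,0,0],"fingers": 0}])

```text
time: 14.67
position: [0.5532, -0.1711, 0.0515]
orientation: [0.327, 0.356, -0.591, 0.646]
contact_force: [-3.4, 3.3, 9.2]
grip_width: 0.0577
```

Request:
move_arm(commands=[{"xyz": [0.5,0,-0.3],"rotation": [0,0,0],"fingers": 0}])

```text
time: 14.75
position: [0.5532, -0.1711, 0.0515]
orientation: [0.327, 0.356, -0.591, 0.646]
contact_force: [-4.5, 3.6, 11.3]
grip_width: 0.0578
```

Request:
move_arm(commands=[{"xyz": [0.1,0,0],"rotation": [0,0,0],"fingers": 0.9},{"xyz": [0,0,0],"rotation": [0,0,0],"fingers": 0.9},{"xyz": [0,0,0],"rotation": [0,0,0],"fingers": 0.9},{"xyz": [0,0,0],"rotation": [0,0,0],"fingers": 0.9},{"xyz": [0,0,0],"rotation": [0,0,0],"fingers": 0.9}])

```text
time: 15.17
position: [0.5539, -0.1719, 0.0515]
orientation: [0.327, 0.355, -0.591, 0.646]
contact_force: [-0.2, 0.1, 0.3]
grip_width: 0.0788
```

```bash
python3 gr.py .5505 -.154 .13 -85.2 32; python3 - <<'E'
from h import *
from bench import r
d=r.get_image("wrist");cv2.imwrite("pics/w13.png",d["pixels"])
E
```

```text
t 15.1667 p [ 0.5539 -0.1719  0.0515] q [ 0.0718  0.5391 -0.294   2.0138  0.9433  0.9355 -0.8105] F [-0.1806  0.1063  0.3018] w 0.07875950158373012
shift mm tool [-43.1  -1.7  26.5]
rot deg [ 0.05  0.27 -0.21]
tip now [ 0.5523 -0.1543  0.0794]  tool x [ 0.0483 -0.5318 -0.8455] z [ 0.0716 -0.8425  0.5339]
```

View pics/w13.png

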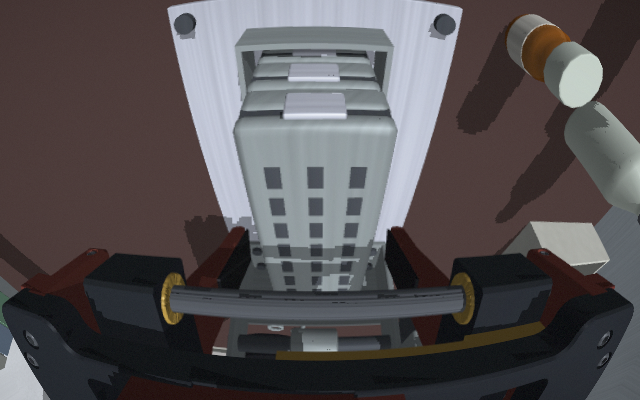

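Request:
move_arm(commands=[{"xyz": [-5,0,0],"rotation": [0,0,0],"fingers": 0.9},{"xyz": [-15,0,0],"rotation": [0,0,0],"fingers": 0.9},{"xyz": [-25,0,0],"rotation": [0,0,0],"fingers": 0.9},{"xyz": [-30,0,0],"rotation": [0,0,0],"fingers": 0.9},{"xyz": [-30,0,0],"rotation": [0,0,0],"fingers": 0.9},{"xyz": [-30,0,0],"rotation": [0,0,0],"fingers": 0.9},{"xyz": [-20,0,0],"rotation": [0,0,0],"fingers": 0.9},{"xyz": [0,0,0],"rotation": [0,0,0],"fingers": 0.9}])

```text
time: 15.88
position: [0.544, -0.0816, 0.1926]
orientation: [0.327, 0.357, -0.591, 0.645]
contact_force: [0.3, 0.6, 0.1]
grip_width: 0.079
```

```bash
python3 st.py; python3 - <<'E'
from h import *
from bench import r
d=r.get_image("wrist");cv2.imwrite("pics/w14.png",d["pixels"])
d=r.get_image("scene");cv2.imwrite("pics/s14.png",d["pixels"]);pickle.dump(d,open("scene14.pkl","wb"))
d=r.get_image("top");cv2.imwrite("pics/t14.png",d["pixels"]);pickle.dump(d,open("top14.pkl","wb"))
E
```

```text
t 15.8833 p [ 0.544  -0.0816  0.1926] q [-0.0004  0.3439 -0.4     1.9129  0.7181  1.2094 -0.6695] F [0.2812 0.6124 0.059 ] w 0.07901438190826329
```

View pics/w14.png

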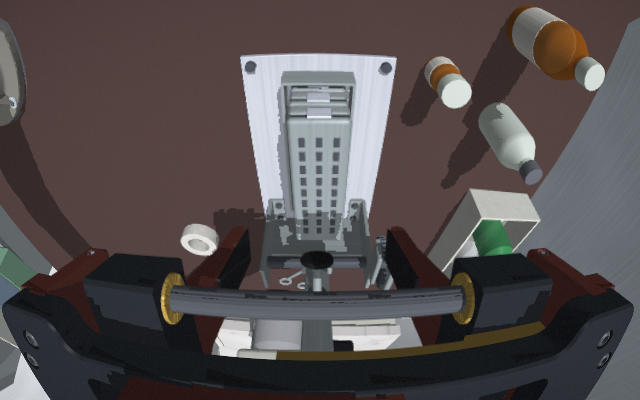

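View pics/s14.png

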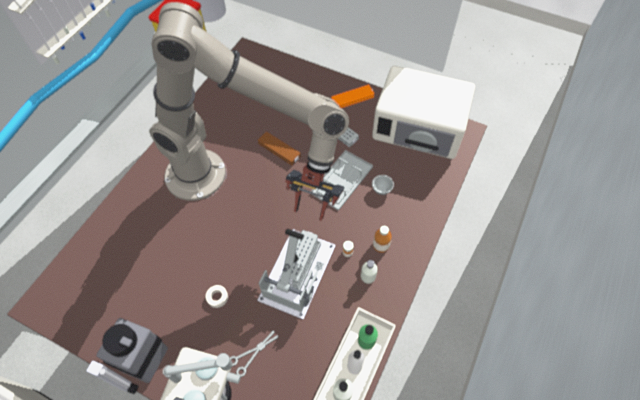

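View pics/t14.png

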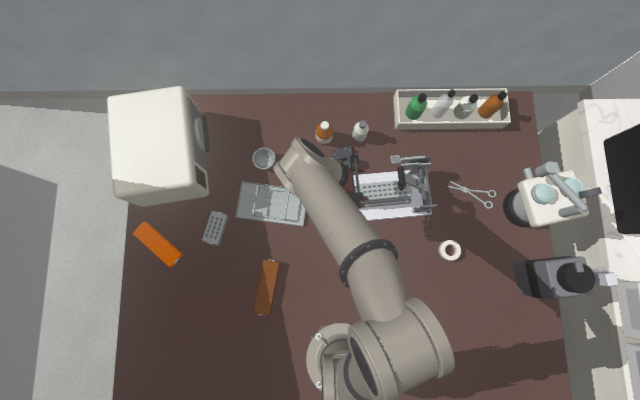

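```bash
python3 - <<'E'
from h import *
w=cv2.imread("pics/w14.png");s=cv2.imread("pics/s14.png")
cv2.imwrite("pics/f14.png",np.hstack([cv2.resize(w[50:260,230:400],(400,500),interpolation=cv2.INTER_CUBIC),cv2.resize(s[220:325,255:345],(400,500),interpolation=cv2.INTER_CUBIC)]))
E
```

```text
(no output)
```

View pics/f14.png

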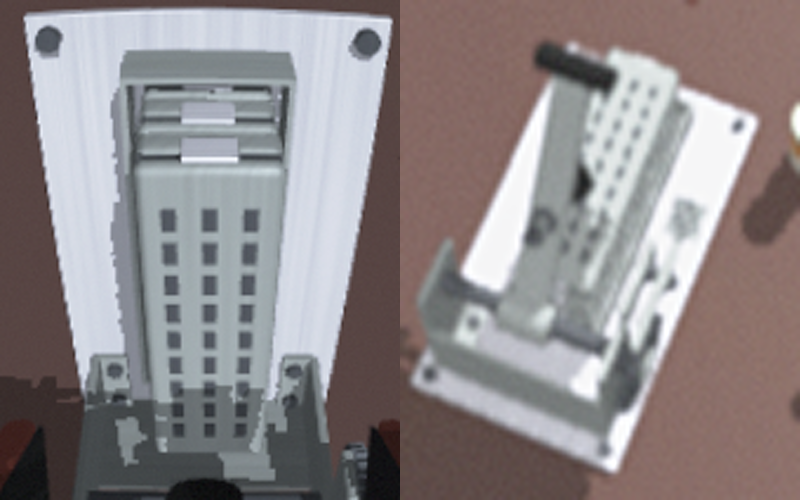

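The added cassette sits square and flat on the pile, with its clasp in line with the one below. The hold-down bar is still up, and the bystanders are at the same pixels as before.

```bash
python3 -c "
from bench import r
print(r.finish_job())"
```

```text
the job is handed in; nothing more can be done
None
```

The cassette is on the pile and the hold-down is open. The job was handed in at about 16 s of the 61 s allowed.

- **Hold-down:** I pressed the thumb plate to its stop and held it for about 1.5 s. The scene camera then put the bar at bay x = 16 mm and z = 274 mm, where 13 and 277 mm were predicted for fully back. It was still up in the last pictures.
- **Placing:** I gripped the clean cassette high on its sides with the gripper leaning 32°, brought it in level from the front and lowered it about 1 mm at a time. I felt contact with its underside at about 64 mm; the cameras had put the pile top at 62 and 67 mm.
- **Contact force:** It peaked at about 18 N. The cassette lifted about 0.7 mm as I eased off, so I set it down again at about 11 N before letting go.
- **Last checks:** Just before release the cassette was within about 1 mm and 0.1° of the pile. The final pictures show it flat and square, with the arm clear. The other things on the bench looked unmoved, though I compared those by eye only.
- **Disagreement:** The fingertips were about 33 mm behind the stated TCP, seen both in the contact height on the thumb plate and in the wrist view. I corrected for this in every later move.

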